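# Pack the mould carrier to the gauge and feed it into the press

## Robot

A 6-joint arm with a two-finger parallel gripper is mounted at the origin on the work surface. World frame = base frame: x ahead of the robot, y to its left, z up, the work surface at z = 0. Lengths are in mm, angles in degrees, forces in N, time in s.
With the tool pointing down it reaches from about 350 to 850 mm from the base axis. Payload 8.1 kg.
Tool frame: the origin (TCP) lies midway between the tips of the shut fingers; the grasp point (between the pads) lies 19 mm behind it; z points along the fingers, y is the line along which they close (so a half turn about z gives the same grasp; the last joint's range is limited). The gripper opens to 85 mm and grips with 20 to 120 N. Pads are 22 mm wide; open, the fingers measure 114 mm over their backs; the gripper's body (76 mm by 85 mm) begins 54 mm behind the grasp point. The pads swing forward as they close: fully open they stand 13 mm farther back than shut.
Start: joints at [-73.075, 7.471, 85.268, -0, 87.261, -4.893], TCP at [223.018, -557.017, 231.292] pointing down, gripper open.
Joint ranges: [-169.43, 169.43], [-51.17, 129.36], [1.28, 143.12], [-76.62, 256.62], [0, 156.53], [-152.29, 152.29]. Speed limits (degrees/s): [136.94, 136.94, 159.86, 180, 180, 180].

## Interface

Orientations are given as [roll, pitch, yaw] about the fixed x, y, z axes, in that order (R = Rz(yaw) Ry(pitch) Rx(roll)).
In Python, from bench import r gives the robot as it stands. The module is installed in compiled form; this text tells all that it offers.
- The arm moves only by the tool jog_arm, never from a script. Its argument "rows" is a list of rows, each a list of 2 entries, a list of its own where there are three numbers: the shift along the tool's x, y, z in mm, then the turn, a rotation vector about the tool's x, y, z in rad. A call has 1 to 10 rows; each row is the pose to reach, as a shift and turn from the pose commanded when the call began, along the tool's axes at that moment; what a row does not reach only later rows make up. A row lasts 1/10 s, in which the tool goes at most 50 mm and 8.59 degrees, less where a joint would pass 70% of its speed; a pose out of reach is approached as far as the arm can. A call with a gripper value outside its range is refused whole. "grip" is the finger opening in mm, from 0 to 85.4, set as the call begins (left out, the last holds). The fingers move at their own pace and stop on an object; "force" is the grip in N (left out, the last holds). Time passes only in rows, so rows that repeat a pose let the fingers close. It gives the time, the measured TCP pose, the force, the opening and the grip force at its end, in the units of the state.
- r.sense(): the state, without advancing time (a new reading comes with each control period).
- r.snapshot(name): name is "side" or "top" or "wrist"; returns (picture, depth): 420x560x3 uint8, blue, green, red; 420x560 float32, mm along the optical axis (not along the pixel's ray), 0 where there is no reading.
- r.camera_params(name): a dict with "fx", "fy", "cx", "cy" (pixels), "dist_coeffs" ([k1, k2, p1, p2, k3] as OpenCV has them; the pictures are not rectified), "pose" (4x4, takes a point from camera to world coordinates); the wrist camera has in their place "tool_from_camera" (4x4, takes a point from camera to tool coordinates, whose origin is the TCP and whose axes are the flange's). Camera axes: x right, y down, z forward; pixel columns grow to the right and rows downward; lengths in mm; the calibration is good to about 2 mm. A picture is of the moment at which its call begins: read the wrist's pose just before it. camera_params takes no time and is no camera call.
- r.hand_in(): hands the job in; it is judged then, once.
The state is a dict: "time": time; "joint_pos": joint angles; "qd": joint speeds; "joint_efforts": joint torques, N m; "tool_pos": TCP position; "tcp_rot": TCP orientation; "ft_force": force on the tool from outside, world axes, zero at the start; "wrist_torque": the same for the moment, N m; "finger_gap": finger opening in mm; "grip_force": force on a finger pad.
Only numpy, scipy, OpenCV 4.12 (cv2) and the standard library are available. Lean on these libraries where they do the work, as an engineer would, in place of code of your own. Each camera call takes 0.05 s, during which the arm holds its last target. There are 200 camera calls.

## Task

Stack the gold-coloured packing plates squarely on the black pad of the carrier, edges in line with it, until the top of the stack is level with the red mark of the height gauge, and stop there. Only then slide the loaded carrier by its handle into the press guide until it is fully home against the stop, the stack still square and complete, and then push the press's green start button right down, not before; every spare plate ends in the red tray. Leave the gauge, bottle, jar and clear box where they stand.

Things in the scene. Friction and masses are not known exactly. Their poses are not given: they have to be found in the camera images.
- carrier: Carrier: a loose bare-aluminium slab 170 x 100 x 10 mm lying on the bench (450 g). Origin at the centre of its underside; its x axis points to the leading end (the end that enters the guide first), the handle stands at the other end.
- carrier_pad (a point): Centre of the thin black rubber pad (84 x 50 mm, flush) on the carrier's upper face, 10 mm above the bench and 28 mm from the carrier's centre towards the leading end; x axis as the carrier's. The plates are stacked here, their long sides along x.
- carrier_handle (a point): Centre of the carrier's handle, an upright black block 28 mm long (carrier x), 24 mm wide (carrier y) and 34 mm tall standing on the slab's upper face, so it spans 10 to 44 mm above the bench; 65 mm from the carrier's centre, away from the leading end. Grip it across its width from above to drag the carrier over the bench.
- guide: Fixed feed guide of the small grey press, at bench level. Origin: where the carrier's origin lies when the carrier is fully home; x axis: push direction, into the press. The rails run from x = -25 mm (mouth) to x = +85 mm (back stop, 18 mm tall). The grey press block behind the stop (x = 100 to 200 mm, 150 mm wide) is 90 mm tall, with the start button on top.
- guide_mouth (a point): Mouth of the guide at bench level, axes as the guide's. Rails 104 mm apart (2 mm play each side of the carrier) with lips over the slab's edges: underside 12.5 mm, top 17.5 mm above the bench, 86 mm free between them. In front of the mouth two yellow funnel pieces, 12.5 mm tall, open outwards over 35 mm.
- start_top (a point): Centre of the upper face of the press's green start button (34 mm across), on top of the press block; it is pressed straight down.
- start (a joint): How far the start button is pressed: 0 = up, about 0.006 m = fully down, which takes 5 N; it springs back.
- tray: Fixed shallow red plastic tray for spare plates, open above, 190 (x) x 120 (y) x 22 mm outside, walls and floor 4 mm. Origin at the centre of its underside.
- plate0_c (a point): Packing plate: a loose gold-anodised aluminium plate 80 (its x) x 46 (its y) x 12 mm, 120 g; the point is its centre, half-way up. All plates are alike; one that is None from the start is absent.
- plate1_c (a point): Packing plate: a loose gold-anodised aluminium plate 80 (its x) x 46 (its y) x 12 mm, 120 g; the point is its centre, half-way up. All plates are alike; one that is None from the start is absent.
- plate2_c (a point): Packing plate: a loose gold-anodised aluminium plate 80 (its x) x 46 (its y) x 12 mm, 120 g; the point is its centre, half-way up. All plates are alike; one that is None from the start is absent.
- plate3_c (a point): Packing plate: a loose gold-anodised aluminium plate 80 (its x) x 46 (its y) x 12 mm, 120 g; the point is its centre, half-way up. All plates are alike; one that is None from the start is absent.
- plate4_c (a point): Packing plate: a loose gold-anodised aluminium plate 80 (its x) x 46 (its y) x 12 mm, 120 g; the point is its centre, half-way up. All plates are alike; one that is None from the start is absent.
- plate5_c (a point): Packing plate: a loose gold-anodised aluminium plate 80 (its x) x 46 (its y) x 12 mm, 120 g; the point is its centre, half-way up. All plates are alike; one that is None from the start is absent.
- mark0 (a point): The mark of a height gauge: the upper face, at its tip, of a red finger 45 mm long on a loose 0.9 kg steel stand (foot 60 x 50 mm, thin post 132 mm tall). Only one gauge is present (the other marks are None). The mark is level with the top of a stack of 3, 4 or 5 plates on the carrier.
- mark1 (a point): The mark of a height gauge: the upper face, at its tip, of a red finger 45 mm long on a loose 0.9 kg steel stand (foot 60 x 50 mm, thin post 132 mm tall). Only one gauge is present (the other marks are None). The mark is level with the top of a stack of 3, 4 or 5 plates on the carrier.
- mark2 (a point): The mark of a height gauge: the upper face, at its tip, of a red finger 45 mm long on a loose 0.9 kg steel stand (foot 60 x 50 mm, thin post 132 mm tall). Only one gauge is present (the other marks are None). The mark is level with the top of a stack of 3, 4 or 5 plates on the carrier.
- spray: Bystander: blue bottle, 44 mm wide and 130 mm tall. Origin at the centre of its underside.
- jar: Bystander: amber glass jar with a dark lid, 64 mm wide and 85 mm tall. Origin at the centre of its underside.
- sample_box: Bystander: clear plastic box 60 x 50 x 30 mm. Origin at the centre of its underside.
There are look-alikes about, which are no part of the job. What is shaped like the part that bears plate2_c but orange is not meant.

How it is judged (in metres and radians):
On the way, in this order (a step that is already met when the one before it is completed fails the run):
1. the stack on the carrier reaches the mark, let go, while the carrier is still outside the guide (((x of plate0_c in the frame of carrier_pad between -0.012 and 0.012 m and y of plate0_c in the frame of carrier_pad between -0.012 and 0.012 m and angle between the x axis of plate0_c and the x axis of carrier_pad, either way round below 0.2 rad and angle between plate0_c's own z axis and vertical below 0.1 rad and z of plate0_c in the frame of mark0 between -0.0115 and -0.0005 m and z of plate0_c in the frame of mark1 between -0.0115 and -0.0005 m and z of plate0_c in the frame of mark2 between -0.0115 and -0.0005 m and contact force between the fingers and plate0 below 0.3 N and linear speed of plate0 below 0.03 m/s) or (x of plate1_c in the frame of carrier_pad between -0.012 and 0.012 m and y of plate1_c in the frame of carrier_pad between -0.012 and 0.012 m and angle between the x axis of plate1_c and the x axis of carrier_pad, either way round below 0.2 rad and angle between plate1_c's own z axis and vertical below 0.1 rad and z of plate1_c in the frame of mark0 between -0.0115 and -0.0005 m and z of plate1_c in the frame of mark1 between -0.0115 and -0.0005 m and z of plate1_c in the frame of mark2 between -0.0115 and -0.0005 m and contact force between the fingers and plate1 below 0.3 N and linear speed of plate1 below 0.03 m/s) or (x of plate2_c in the frame of carrier_pad between -0.012 and 0.012 m and y of plate2_c in the frame of carrier_pad between -0.012 and 0.012 m and angle between the x axis of plate2_c and the x axis of carrier_pad, either way round below 0.2 rad and angle between plate2_c's own z axis and vertical below 0.1 rad and z of plate2_c in the frame of mark0 between -0.0115 and -0.0005 m and z of plate2_c in the frame of mark1 between -0.0115 and -0.0005 m and z of plate2_c in the frame of mark2 between -0.0115 and -0.0005 m and contact force between the fingers and plate2 below 0.3 N and linear speed of plate2 below 0.03 m/s) or (x of plate3_c in the frame of carrier_pad between -0.012 and 0.012 m and y of plate3_c in the frame of carrier_pad between -0.012 and 0.012 m and angle between the x axis of plate3_c and the x axis of carrier_pad, either way round below 0.2 rad and angle between plate3_c's own z axis and vertical below 0.1 rad and z of plate3_c in the frame of mark0 between -0.0115 and -0.0005 m and z of plate3_c in the frame of mark1 between -0.0115 and -0.0005 m and z of plate3_c in the frame of mark2 between -0.0115 and -0.0005 m and contact force between the fingers and plate3 below 0.3 N and linear speed of plate3 below 0.03 m/s) or (x of plate4_c in the frame of carrier_pad between -0.012 and 0.012 m and y of plate4_c in the frame of carrier_pad between -0.012 and 0.012 m and angle between the x axis of plate4_c and the x axis of carrier_pad, either way round below 0.2 rad and angle between plate4_c's own z axis and vertical below 0.1 rad and z of plate4_c in the frame of mark0 between -0.0115 and -0.0005 m and z of plate4_c in the frame of mark1 between -0.0115 and -0.0005 m and z of plate4_c in the frame of mark2 between -0.0115 and -0.0005 m and contact force between the fingers and plate4 below 0.3 N and linear speed of plate4 below 0.03 m/s) or (x of plate5_c in the frame of carrier_pad between -0.012 and 0.012 m and y of plate5_c in the frame of carrier_pad between -0.012 and 0.012 m and angle between the x axis of plate5_c and the x axis of carrier_pad, either way round below 0.2 rad and angle between plate5_c's own z axis and vertical below 0.1 rad and z of plate5_c in the frame of mark0 between -0.0115 and -0.0005 m and z of plate5_c in the frame of mark1 between -0.0115 and -0.0005 m and z of plate5_c in the frame of mark2 between -0.0115 and -0.0005 m and contact force between the fingers and plate5 below 0.3 N and linear speed of plate5 below 0.03 m/s)) and x of carrier in the frame of guide below -0.11 m and ((z of plate0_c in the frame of mark0 below -0.0005 m and z of plate0_c in the frame of mark1 below -0.0005 m and z of plate0_c in the frame of mark2 below -0.0005 m) or not (x of plate0_c in the frame of carrier_pad between -0.07 and 0.07 m and y of plate0_c in the frame of carrier_pad between -0.06 and 0.06 m)) and ((z of plate1_c in the frame of mark0 below -0.0005 m and z of plate1_c in the frame of mark1 below -0.0005 m and z of plate1_c in the frame of mark2 below -0.0005 m) or not (x of plate1_c in the frame of carrier_pad between -0.07 and 0.07 m and y of plate1_c in the frame of carrier_pad between -0.06 and 0.06 m)) and ((z of plate2_c in the frame of mark0 below -0.0005 m and z of plate2_c in the frame of mark1 below -0.0005 m and z of plate2_c in the frame of mark2 below -0.0005 m) or not (x of plate2_c in the frame of carrier_pad between -0.07 and 0.07 m and y of plate2_c in the frame of carrier_pad between -0.06 and 0.06 m)) and ((z of plate3_c in the frame of mark0 below -0.0005 m and z of plate3_c in the frame of mark1 below -0.0005 m and z of plate3_c in the frame of mark2 below -0.0005 m) or not (x of plate3_c in the frame of carrier_pad between -0.07 and 0.07 m and y of plate3_c in the frame of carrier_pad between -0.06 and 0.06 m)) and ((z of plate4_c in the frame of mark0 below -0.0005 m and z of plate4_c in the frame of mark1 below -0.0005 m and z of plate4_c in the frame of mark2 below -0.0005 m) or not (x of plate4_c in the frame of carrier_pad between -0.07 and 0.07 m and y of plate4_c in the frame of carrier_pad between -0.06 and 0.06 m)) and ((z of plate5_c in the frame of mark0 below -0.0005 m and z of plate5_c in the frame of mark1 below -0.0005 m and z of plate5_c in the frame of mark2 below -0.0005 m) or not (x of plate5_c in the frame of carrier_pad between -0.07 and 0.07 m and y of plate5_c in the frame of carrier_pad between -0.06 and 0.06 m))), for 0.2 s.
2. the carrier is fully home in the guide with the stack on it at the mark (x of carrier in the frame of guide between -0.005 and 0.005 m and y of carrier in the frame of guide between -0.005 and 0.005 m and angle between the x axis of carrier and the x axis of guide, either way round below 0.06 rad and height (world z) of carrier below 0.004 m and ((x of plate0_c in the frame of carrier_pad between -0.012 and 0.012 m and y of plate0_c in the frame of carrier_pad between -0.012 and 0.012 m and angle between the x axis of plate0_c and the x axis of carrier_pad, either way round below 0.2 rad and angle between plate0_c's own z axis and vertical below 0.1 rad and z of plate0_c in the frame of mark0 between -0.0115 and -0.0005 m and z of plate0_c in the frame of mark1 between -0.0115 and -0.0005 m and z of plate0_c in the frame of mark2 between -0.0115 and -0.0005 m and contact force between the fingers and plate0 below 0.3 N and linear speed of plate0 below 0.03 m/s) or (x of plate1_c in the frame of carrier_pad between -0.012 and 0.012 m and y of plate1_c in the frame of carrier_pad between -0.012 and 0.012 m and angle between the x axis of plate1_c and the x axis of carrier_pad, either way round below 0.2 rad and angle between plate1_c's own z axis and vertical below 0.1 rad and z of plate1_c in the frame of mark0 between -0.0115 and -0.0005 m and z of plate1_c in the frame of mark1 between -0.0115 and -0.0005 m and z of plate1_c in the frame of mark2 between -0.0115 and -0.0005 m and contact force between the fingers and plate1 below 0.3 N and linear speed of plate1 below 0.03 m/s) or (x of plate2_c in the frame of carrier_pad between -0.012 and 0.012 m and y of plate2_c in the frame of carrier_pad between -0.012 and 0.012 m and angle between the x axis of plate2_c and the x axis of carrier_pad, either way round below 0.2 rad and angle between plate2_c's own z axis and vertical below 0.1 rad and z of plate2_c in the frame of mark0 between -0.0115 and -0.0005 m and z of plate2_c in the frame of mark1 between -0.0115 and -0.0005 m and z of plate2_c in the frame of mark2 between -0.0115 and -0.0005 m and contact force between the fingers and plate2 below 0.3 N and linear speed of plate2 below 0.03 m/s) or (x of plate3_c in the frame of carrier_pad between -0.012 and 0.012 m and y of plate3_c in the frame of carrier_pad between -0.012 and 0.012 m and angle between the x axis of plate3_c and the x axis of carrier_pad, either way round below 0.2 rad and angle between plate3_c's own z axis and vertical below 0.1 rad and z of plate3_c in the frame of mark0 between -0.0115 and -0.0005 m and z of plate3_c in the frame of mark1 between -0.0115 and -0.0005 m and z of plate3_c in the frame of mark2 between -0.0115 and -0.0005 m and contact force between the fingers and plate3 below 0.3 N and linear speed of plate3 below 0.03 m/s) or (x of plate4_c in the frame of carrier_pad between -0.012 and 0.012 m and y of plate4_c in the frame of carrier_pad between -0.012 and 0.012 m and angle between the x axis of plate4_c and the x axis of carrier_pad, either way round below 0.2 rad and angle between plate4_c's own z axis and vertical below 0.1 rad and z of plate4_c in the frame of mark0 between -0.0115 and -0.0005 m and z of plate4_c in the frame of mark1 between -0.0115 and -0.0005 m and z of plate4_c in the frame of mark2 between -0.0115 and -0.0005 m and contact force between the fingers and plate4 below 0.3 N and linear speed of plate4 below 0.03 m/s) or (x of plate5_c in the frame of carrier_pad between -0.012 and 0.012 m and y of plate5_c in the frame of carrier_pad between -0.012 and 0.012 m and angle between the x axis of plate5_c and the x axis of carrier_pad, either way round below 0.2 rad and angle between plate5_c's own z axis and vertical below 0.1 rad and z of plate5_c in the frame of mark0 between -0.0115 and -0.0005 m and z of plate5_c in the frame of mark1 between -0.0115 and -0.0005 m and z of plate5_c in the frame of mark2 between -0.0115 and -0.0005 m and contact force between the fingers and plate5 below 0.3 N and linear speed of plate5 below 0.03 m/s))), for 0.2 s.
3. with the carrier home, the start button is pushed down (x of carrier in the frame of guide between -0.005 and 0.005 m and y of carrier in the frame of guide between -0.005 and 0.005 m and angle between the x axis of carrier and the x axis of guide, either way round below 0.06 rad and height (world z) of carrier below 0.004 m and value of joint start above 0.004 m).
At the end, for the whole second after the job is handed in: Carrier home (5 mm, 0.06 rad); stack top within 5.5 mm of the mark; stacked plates flat, each within 12 mm of the pad's centre along both its axes and 0.2 rad of its direction; all other plates in the red tray (centre within 90 x 55 mm of its middle); all at rest (all of step 2 and ((x of plate0_c in the frame of tray between -0.09 and 0.09 m and y of plate0_c in the frame of tray between -0.055 and 0.055 m and height (world z) of plate0_c below 0.05 m) or (x of plate0_c in the frame of carrier_pad between -0.012 and 0.012 m and y of plate0_c in the frame of carrier_pad between -0.012 and 0.012 m and angle between the x axis of plate0_c and the x axis of carrier_pad, either way round below 0.2 rad and angle between plate0_c's own z axis and vertical below 0.1 rad and z of plate0_c in the frame of mark0 below -0.0005 m and z of plate0_c in the frame of mark1 below -0.0005 m and z of plate0_c in the frame of mark2 below -0.0005 m)) and ((x of plate1_c in the frame of tray between -0.09 and 0.09 m and y of plate1_c in the frame of tray between -0.055 and 0.055 m and height (world z) of plate1_c below 0.05 m) or (x of plate1_c in the frame of carrier_pad between -0.012 and 0.012 m and y of plate1_c in the frame of carrier_pad between -0.012 and 0.012 m and angle between the x axis of plate1_c and the x axis of carrier_pad, either way round below 0.2 rad and angle between plate1_c's own z axis and vertical below 0.1 rad and z of plate1_c in the frame of mark0 below -0.0005 m and z of plate1_c in the frame of mark1 below -0.0005 m and z of plate1_c in the frame of mark2 below -0.0005 m)) and ((x of plate2_c in the frame of tray between -0.09 and 0.09 m and y of plate2_c in the frame of tray between -0.055 and 0.055 m and height (world z) of plate2_c below 0.05 m) or (x of plate2_c in the frame of carrier_pad between -0.012 and 0.012 m and y of plate2_c in the frame of carrier_pad between -0.012 and 0.012 m and angle between the x axis of plate2_c and the x axis of carrier_pad, either way round below 0.2 rad and angle between plate2_c's own z axis and vertical below 0.1 rad and z of plate2_c in the frame of mark0 below -0.0005 m and z of plate2_c in the frame of mark1 below -0.0005 m and z of plate2_c in the frame of mark2 below -0.0005 m)) and ((x of plate3_c in the frame of tray between -0.09 and 0.09 m and y of plate3_c in the frame of tray between -0.055 and 0.055 m and height (world z) of plate3_c below 0.05 m) or (x of plate3_c in the frame of carrier_pad between -0.012 and 0.012 m and y of plate3_c in the frame of carrier_pad between -0.012 and 0.012 m and angle between the x axis of plate3_c and the x axis of carrier_pad, either way round below 0.2 rad and angle between plate3_c's own z axis and vertical below 0.1 rad and z of plate3_c in the frame of mark0 below -0.0005 m and z of plate3_c in the frame of mark1 below -0.0005 m and z of plate3_c in the frame of mark2 below -0.0005 m)) and ((x of plate4_c in the frame of tray between -0.09 and 0.09 m and y of plate4_c in the frame of tray between -0.055 and 0.055 m and height (world z) of plate4_c below 0.05 m) or (x of plate4_c in the frame of carrier_pad between -0.012 and 0.012 m and y of plate4_c in the frame of carrier_pad between -0.012 and 0.012 m and angle between the x axis of plate4_c and the x axis of carrier_pad, either way round below 0.2 rad and angle between plate4_c's own z axis and vertical below 0.1 rad and z of plate4_c in the frame of mark0 below -0.0005 m and z of plate4_c in the frame of mark1 below -0.0005 m and z of plate4_c in the frame of mark2 below -0.0005 m)) and ((x of plate5_c in the frame of tray between -0.09 and 0.09 m and y of plate5_c in the frame of tray between -0.055 and 0.055 m and height (world z) of plate5_c below 0.05 m) or (x of plate5_c in the frame of carrier_pad between -0.012 and 0.012 m and y of plate5_c in the frame of carrier_pad between -0.012 and 0.012 m and angle between the x axis of plate5_c and the x axis of carrier_pad, either way round below 0.2 rad and angle between plate5_c's own z axis and vertical below 0.1 rad and z of plate5_c in the frame of mark0 below -0.0005 m and z of plate5_c in the frame of mark1 below -0.0005 m and z of plate5_c in the frame of mark2 below -0.0005 m)) and linear speed of each of plate0, plate1, plate2, plate3, plate4, plate5, carrier below 0.03 m/s); the robot touches nothing.
It fails at once if the spray is disturbed (3 cm) (distance of spray from where it was at the start of the episode above 0.03 m).
It fails at once if the jar is disturbed (3 cm) (distance of jar from where it was at the start of the episode above 0.03 m).
It fails at once if the sample box is disturbed (3 cm) (distance of sample_box from where it was at the start of the episode above 0.03 m).
It fails at once if the start button is pushed before the carrier is home (value of joint start above 0.003 m and x of carrier in the frame of guide below -0.012 m).
It fails at once if the height gauge is moved (3 cm) (distance of any of mark0, mark1, mark2 from where it was at the start of the episode above 0.03 m).
Of plate0, plate1, plate2, plate3, plate4, plate5 only 5 to 6 are there at a start; the rules pass over those that are not, and their reading is None.
Of gauge0, gauge1, gauge2 only 1 to 1 are there at a start; the rules pass over those that are not, and their reading is None.
At some moment in a run one of plate0, plate1, plate2, plate3, plate4, plate5 may be knocked a few centimetres aside while the robot is not near it.
Once in a run the grip may slacken for a moment while it holds something.
It also fails if it takes over 210 s, if anything falls off the work surface, if the arm or the gripper's body presses on something with over 40 N, if the wrist force passes 120 N, or if a joint passes its speed limit or range.

## Working session

There is one attempt and no reset: what is moved stays moved. The work goes in short steps, Python scripts to look and compute and a tool call to move; the robot and the scene stay as the last step left them, time stands still between calls to the robot, and variables do not carry over. Pictures are saved under pics/ and viewed, at most 14 in all, crops included, and the job is handed in when it is done.

Besides the shell and the picture viewer there is one more tool, called after "Emit:" in YAML: its name, and indented under it one key for each argument. jog_arm: Moves the arm, as the interface text tells. Its arguments: {"type":"object","properties":{"rows":{"type":"array"},"grip":{"type":"number"},"force":{"type":"number"}},"required":["rows"]}

```bash
mkdir -p pics; cat > h.py <<'E'
import numpy as np, cv2
from bench import r
def snap(n,save=None):
    s=r.sense(); im,d=r.snapshot(n); p=r.camera_params(n)
    if n=='wrist':
        from scipy.spatial.transform import Rotation as R
        T=np.eye(4);T[:3,:3]=R.from_euler('xyz',s['tcp_rot'],degrees=True).as_matrix();T[:3,3]=s['tool_pos']
        P=T@np.array(p['tool_from_camera'])
    else: P=np.array(p['pose'])
    if save: cv2.imwrite('pics/'+save,im)
    return im,d,p,P
def rays(uv,p,P):
    K=np.array([[p['fx'],0,p['cx']],[0,p['fy'],p['cy']],[0,0,1]])
    q=cv2.undistortPoints(np.float64(uv).reshape(-1,1,2),K,np.array(p['dist_coeffs'])).reshape(-1,2)
    return P[:3,3],np.c_[q,np.ones(len(q))]@P[:3,:3].T
def onplane(uv,z,p,P):
    o,d=rays(uv,p,P); return o+d*((z-o[2])/d[:,2])[:,None]
def cloud(d,p,P):
    v,u=np.mgrid[:d.shape[0],:d.shape[1]]
    o,r_=rays(np.c_[u.ravel(),v.ravel()],p,P)
    return (o+r_*d.ravel()[:,None]).reshape(d.shape+(3,))
E
python3 - <<'E'
from h import *
print(r.sense())
for n in('top','side','wrist'):
    im,d,p,P=snap(n,n+'0.png'); np.savez(n+'0.npz',im=im,d=d); print(n,P.round(3).tolist(),{k:p[k] for k in('fx','cx','cy','dist_coeffs')})
E
```

```text
{'time': 0.0, 'joint_pos': array([-7.30763971e+01,  7.51539593e+00,  8.53297691e+01,  1.99768873e-04,
        8.72616147e+01, -4.89090865e+00]), 'qd': array([ 0.04704818,  0.01461298,  0.03751988, -0.01975987, -0.03462763,
       -0.09421658]), 'joint_efforts': array([-8.16123211e-04, -5.69395566e+01, -5.00554097e+01, -4.14234119e-04,
        1.42987934e-02,  1.15494583e-05]), 'tool_pos': array([ 222.84292658, -556.48646109,  230.2367396 ]), 'tcp_rot': array([-1.79893626e+02, -9.30270765e-03,  2.18144931e+01]), 'ft_force': array([-0.34557895, -0.31133213,  0.20683492]), 'wrist_torque': array([0.01313181, 0.00124378, 0.0260079 ]), 'grip_force': 0.0, 'finger_gap': 85.3466142621462}
top [[0.008, -0.999, 0.037, 514.776], [-1.0, -0.008, -0.002, 29.969], [0.003, -0.037, -0.999, 1633.458], [0.0, 0.0, 0.0, 1.0]] {'fx': 523.9053480201401, 'cx': 290.27030210490085, 'cy': 212.9231633025815, 'dist_coeffs': array([-0.11510422,  0.        ,  0.        ,  0.        ,  0.        ])}
side [[-0.918, -0.241, 0.315, 260.548], [-0.397, 0.578, -0.713, 739.416], [-0.01, -0.779, -0.626, 730.624], [0.0, 0.0, 0.0, 1.0]] {'fx': 385.6826792149031, 'cx': 286.6302382004555, 'cy': 210.20846041261387, 'dist_coeffs': array([-0.10936803,  0.        ,  0.        ,  0.        ,  0.        ])}
wrist [[0.372, -0.893, -0.254, 289.077], [-0.928, -0.358, -0.1, -531.082], [-0.002, 0.273, -0.962, 373.547], [0.0, 0.0, 0.0, 1.0]] {'fx': 360.34165096980786, 'cx': 278.8562022338645, 'cy': 208.7319680691518, 'dist_coeffs': array([0.01025704, 0.        , 0.        , 0.        , 0.        ])}
```

View pics/top0.png

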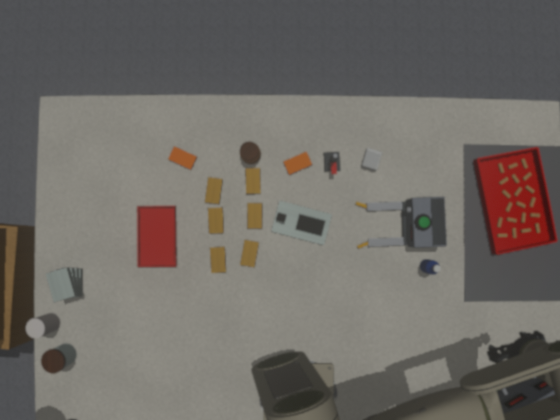

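View pics/side0.png

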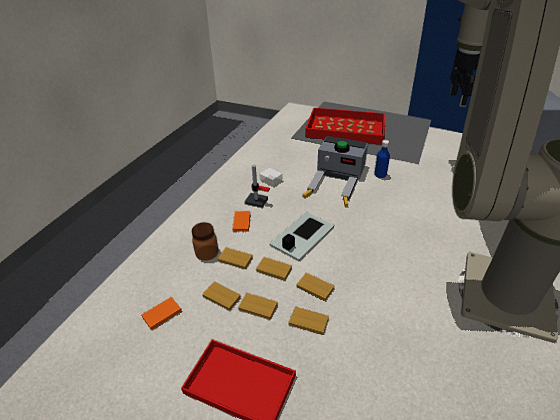

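Top view: six gold plates in two columns (x px ~215 and ~253), with orange look-alikes at (183,157) and (297,163), carrier (302,223), gauge (333,162), press guide (360–440,222), the empty red tray (157,236). The red box at (515,200), full of parts, is a look-alike tray. I'll measure by colour mask now.

```bash
cat > m.py <<'E'
from h import *
def gold(im,hl=15,hh=28):
    hsv=cv2.cvtColor(im,cv2.COLOR_BGR2HSV)
    return cv2.inRange(hsv,(hl,110,50),(hh,255,255))
def rects(mask,z,p,P,amin=100):
    out=[]
    for c in cv2.findContours(mask,cv2.RETR_EXTERNAL,cv2.CHAIN_APPROX_NONE)[0]:
        if cv2.contourArea(c)<amin: continue
        w=onplane(c.reshape(-1,2),z,p,P)[:,:2].astype(np.float32)
        (cx,cy),(a,b),t=cv2.minAreaRect(w)
        if a<b: a,b,t=b,a,t+90
        out.append((c.reshape(-1,2).mean(0).round().tolist(),round(cx,1),round(cy,1),round(a,1),round(b,1),round((t+90)%180-90,1)))
    return out
E
python3 - <<'E'
from m import *
for n in('top','side'):
    p=r.camera_params(n);f=np.load(n+'0.npz');im=f['im'];P=np.array(p['pose']);W=cloud(f['d'],p,P)
    print(n,'gold');[print(x) for x in rects(gold(im),12,p,P,60)]
    hsv=cv2.cvtColor(im,cv2.COLOR_BGR2HSV)
    red=cv2.inRange(hsv,(0,170,60),(7,255,255))|cv2.inRange(hsv,(172,170,60),(180,255,255))
    print('red');[print(x,) for x in rects(red,22,p,P,20)]
    print('green');[print(x) for x in rects(cv2.inRange(hsv,(50,130,40),(75,255,255)),96,p,P,20)]
    if n=='top':
        h=W[:,:,2]; 
        for u,v in[(215,190),(302,223),(282,217),(424,222),(385,207),(157,236),(250,153),(335,168),(333,158),(430,267),(372,159),(416,240),(183,157)]: print(u,v,W[v,u].round(0), hsv[v,u])
E
```

```text
top gold
([218.0, 260.0], 428.1, 250.2, 71.2, 40.4, 0.6)
([249.0, 253.0], 448.8, 152.4, 73.9, 40.9, -9.5)
([8.0, 284.0], 330.3, 928.7, 395.3, 56.2, 0.4)
([215.0, 220.0], 550.3, 257.9, 74.5, 40.5, 0.8)
([254.0, 216.0], 565.3, 136.9, 71.3, 40.4, 0.5)
([213.0, 190.0], 642.7, 265.9, 75.0, 41.5, -6.8)
([253.0, 180.0], 675.6, 144.3, 75.0, 40.4, 0.7)
red
([157.0, 235.0], 497.5, 438.2, 164.0, 100.5, 0.8)
([516.0, 200.0], 619.9, -688.3, 304.1, 208.6, 11.5)
green
([424.0, 221.0], 548.9, -368.1, 21.1, 20.7, -89.6)
215 190 [644. 261.  11.] [ 20 143 130]
302 223 [543. -11.   6.] [23 18 56]
282 217 [561.  51.  41.] [23 18 57]
424 222 [ 547. -367.  106.] [ 66 135 108]
385 207 [ 595. -267.   22.] [105   4 124]
157 236 [499. 443.   2.] [  1 173 136]
250 153 [749. 148.  86.] [13 84 73]
335 168 [ 709. -107.   63.] [  1 151 133]
333 158 [733. -98. 105.] [15  7 69]
430 267 [ 415. -387.  100.] [114  94  76]
372 159 [ 742. -224.   34.] [ 45   4 133]
416 240 [ 494. -347.   91.] [111  17 103]
183 157 [746. 363.  12.] [ 12 178 152]
side gold
([309.0, 320.0], 425.2, 258.6, 80.0, 52.1, 3.8)
([258.0, 306.0], 545.7, 266.5, 81.0, 52.1, 3.3)
([222.0, 296.0], 637.3, 274.7, 83.7, 49.6, -7.3)
([315.0, 286.0], 445.0, 162.2, 82.0, 52.5, -9.2)
([274.0, 268.0], 561.2, 147.0, 82.1, 51.7, -0.5)
([235.0, 258.0], 668.9, 153.6, 84.1, 51.7, 2.4)
red
([241.0, 383.0], 494.3, 450.6, 192.6, 126.0, 1.2)
([263.0, 188.0], 730.8, -140.7, 37.0, 18.6, 9.0)
([346.0, 125.0], 618.8, -676.2, 313.4, 284.6, 11.7)
green
([342.0, 144.0], 550.8, -379.0, 43.0, 30.4, -72.6)
```

```bash
python3 - <<'E'
import cv2
a=cv2.imread('pics/top0.png')[135:285,130:450]; cv2.imwrite('pics/c1.png',cv2.resize(a,(800,375),interpolation=cv2.INTER_CUBIC))
E
```

```text
(no output)
```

View pics/c1.png

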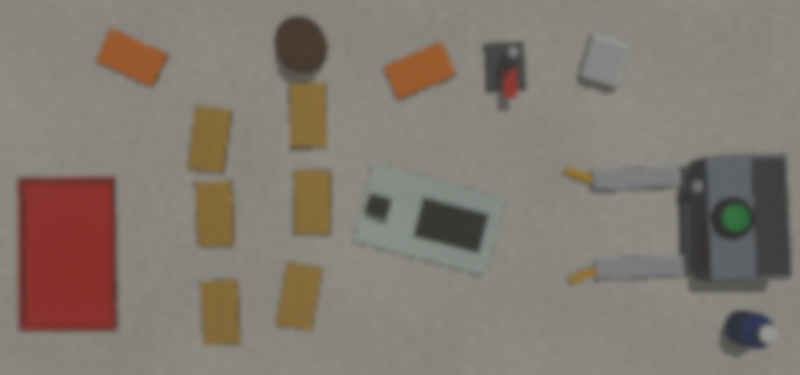

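Six gold plates (hue 20) at px (218,260), (249,253), (215,220), (254,216), (213,190) and (253,180). The two at (183,157) and (297,163) have hue 12, so they are orange and not meant. The plain red tray at (157,236) is the one to use. Next I'll get a closer look with the wrist camera.

Emit:
jog_arm:
  rows:
    - [[60,-43,-20],[0,0,0.1]]
    - [[120,-86,-40],[0,0,0.2]]
    - [[180,-129,-60],[0,0,0.3]]
    - [[230,-165,-80],[0,0,0.38]]
    - [[280,-200,-100],[0,0,0.38]]
    - [[330,-235,-100],[0,0,0.38]]
    - [[389,-281,-100],[0,0,0.38]]
    - [[389,-281,-100],[0,0,0.38]]
    - [[389,-281,-100],[0,0,0.38]]
    - [[389,-281,-100],[0,0,0.38]]

```text
time: 1.15
tool_pos: [480.6, -149.1, 331.6]
tcp_rot: [-180.0, -0.0, 0.1]
ft_force: [0.8, -0.7, -1.7]
finger_gap: 84.9
grip_force: 0.0
```

Emit:
jog_arm:
  rows:
    - [[0,0,0],[0,0,0]]
    - [[0,0,0],[0,0,0]]
    - [[0,0,0],[0,0,0]]

```text
time: 1.45
tool_pos: [479.2, -152.1, 330.9]
tcp_rot: [180.0, 0.1, 0.0]
ft_force: [-0.9, -0.1, 0.5]
finger_gap: 85.4
grip_force: 0.0
```

```bash
python3 - <<'E'
from m import *
im,d,p,P=snap('wrist','w1.png'); np.savez('w1.npz',im=im,d=d,P=P); print(P.round(3).tolist(), r.sense()['tool_pos'],r.sense()['tcp_rot'])
E
```

```text
[[0.001, -0.962, -0.274, 550.473], [-1.0, -0.001, 0.0, -152.156], [-0.0, 0.274, -0.962, 473.989], [0.0, 0.0, 0.0, 1.0]] [ 479.1363629  -152.49338745  330.89649207] [ 1.79996818e+02  4.53562751e-02 -3.30162700e-02]
```

View pics/w1.png

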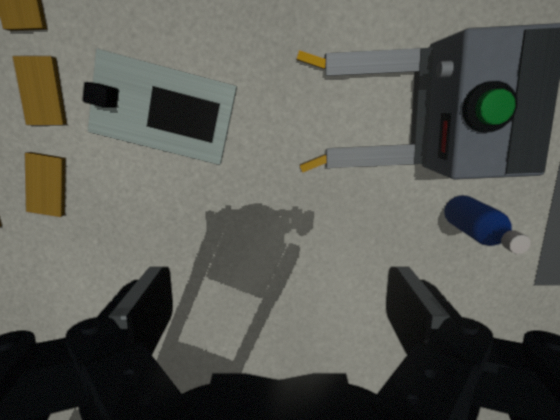

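Wrist view: carrier with its pad at (183,115) and handle at (100,95). Guide rails are at rows ~62 and ~155, with the mouth at col ~327 and the button at (497,105). I'll measure these.

```bash
python3 - <<'E'
from m import *
f=np.load('w1.npz');im=f['im'];d=f['d'];P=f['P'];p=r.camera_params('wrist');W=cloud(d,p,P)
g=cv2.cvtColor(im,cv2.COLOR_BGR2GRAY)
hsv=cv2.cvtColor(im,cv2.COLOR_BGR2HSV)
roi=np.zeros_like(g);roi[40:170,140:225]=255
m=(cv2.inRange(g,0,45)&roi);print('pad');print(*rects(m,10,p,P),sep='\n')
roi[:]=0;roi[40:170,75:245]=255
lo=cv2.inRange(W[:,:,2],5,16)&roi
print('slab depthmask',*rects(cv2.morphologyEx(lo,cv2.MORPH_OPEN,np.ones((5,5))),10,p,P))
roi[:]=0;roi[70:115,70:125]=255
print('handle top',*rects(cv2.inRange(W[:,:,2],38,48)&roi,44,p,P,50))
roi[:]=0;roi[30:180,318:412]=255
zz=W[:,:,2]
rm=cv2.inRange(zz,11,24)&roi; print('rails',*rects(rm,17.5,p,P),sep='\n')
for v in(48,55,62,70,150,155,160): print(v,[ (W[v,u].round(0)).tolist() for u in(330,370,405)])
b=cv2.inRange(hsv,(50,130,40),(75,255,255));print('green',*rects(b,106,p,P,50)); print(W[105,497],W[62,420],[W[155,u].round(0).tolist() for u in (413,417,421,430,440)])
E
```

```text
pad
([182.0, 114.0], 540.1, -32.0, 81.9, 47.9, 75.7)
slab depthmask ([155.0, 107.0], 546.9, -5.5, 169.7, 99.5, 75.8)
handle top ([96.0, 95.0], 562.6, 55.4, 29.9, 23.9, 76.2)
rails
([365.0, 156.0], 490.1, -260.3, 117.9, 25.3, -87.4)
([365.0, 62.0], 600.1, -253.0, 109.9, 25.0, -87.5)
48 [[618.0, -214.0, 2.0], [618.0, -262.0, 2.0], [618.0, -305.0, -0.0]]
55 [[608.0, -212.0, 18.0], [608.0, -258.0, 18.0], [608.0, -300.0, 17.0]]
62 [[601.0, -212.0, 16.0], [600.0, -260.0, 16.0], [600.0, -300.0, 19.0]]
70 [[591.0, -212.0, 19.0], [591.0, -260.0, 19.0], [591.0, -301.0, 19.0]]
150 [[498.0, -216.0, 19.0], [498.0, -266.0, 19.0], [497.0, -311.0, 17.0]]
155 [[491.0, -216.0, 18.0], [491.0, -267.0, 18.0], [491.0, -311.0, 18.0]]
160 [[485.0, -217.0, 17.0], [485.0, -268.0, 17.0], [485.0, -311.0, 19.0]]
green ([497.0, 106.0], 549.8, -365.4, 34.7, 33.9, -83.2)
[ 551.26506463 -361.43220582  112.38676544] [ 600.19541355 -317.99024956   17.57821613] [[491.0, -321.0, 19.0], [491.0, -326.0, 19.0], [491.0, -331.0, 18.0], [493.0, -338.0, 28.0], [497.0, -336.0, 61.0]]
```

Emit:
jog_arm:
  rows:
    - [[40,-30,0],[0,0,0]]
    - [[80,-60,0],[0,0,0]]
    - [[120,-90,0],[0,0,0]]
    - [[120,-90,0],[0,0,0]]
    - [[120,-90,0],[0,0,0]]
    - [[120,-90,0],[0,0,0]]
    - [[120,-90,0],[0,0,0]]

```text
time: 2.2
tool_pos: [599.0, -63.0, 332.2]
tcp_rot: [180.0, -0.1, -0.1]
ft_force: [0.0, 0.3, -0.0]
finger_gap: 85.5
grip_force: 0.0
```

```bash
python3 - <<'E'
from m import *
im,d,p,P=snap('wrist','w2.png'); np.savez('w2.npz',im=im,d=d,P=P); W=cloud(d,p,P)
hsv=cv2.cvtColor(im,cv2.COLOR_BGR2HSV)
red=cv2.inRange(hsv,(0,150,60),(7,255,255))|cv2.inRange(hsv,(172,150,60),(180,255,255))
for c in cv2.findContours(red,cv2.RETR_EXTERNAL,cv2.CHAIN_APPROX_NONE)[0]:
    if cv2.contourArea(c)<20: continue
    mk=np.zeros_like(red);cv2.drawContours(mk,[c],-1,255,-1);mk=cv2.erode(mk,np.ones((3,3)))
    w=W[mk>0]; print(c.reshape(-1,2).min(0),c.reshape(-1,2).max(0),len(w),np.percentile(w[:,2],[5,25,50,75,95]).round(1),w.mean(0).round(1))
    for z in(46,58,70): print(z,rects(mk*0+cv2.drawContours(np.zeros_like(red),[c],-1,255,-1),z,p,P,20))
print(r.sense()['tool_pos'])
E
```

```text
[306  47] [321  83] 399 [57.2 58.  58.6 59.2 60. ] [711.9 -99.9  61.7]
46 [([313.0, 65.0], 714.1, -101.3, 36.8, 16.9, 4.6)]
58 [([313.0, 65.0], 712.8, -100.2, 35.7, 16.4, 4.6)]
70 [([313.0, 65.0], 711.6, -99.2, 34.7, 15.9, 4.6)]
[599.06382097 -62.83407159 332.29584844]
```

Emit:
jog_arm:
  rows:
    - [[-30,-50,-20],[0,0,0]]
    - [[-60,-100,-40],[0,0,0]]
    - [[-90,-145,-50],[0,0,0]]
    - [[-90,-195,-50],[0,0,0]]
    - [[-90,-240,-50],[0,0,0]]
    - [[-90,-240,-50],[0,0,0]]
    - [[-90,-240,-50],[0,0,0]]
    - [[-90,-240,-50],[0,0,0]]
    - [[-90,-240,-50],[0,0,0]]
    - [[-90,-240,-50],[0,0,0]]

```text
time: 3.25
tool_pos: [509.7, 177.0, 381.4]
tcp_rot: [180.0, -0.0, -0.1]
ft_force: [0.2, -0.8, 0.6]
finger_gap: 85.3
grip_force: 0.0
```

```bash
python3 - <<'E'
from m import *
im,d,p,P=snap('wrist','w3.png'); np.savez('w3.npz',im=im,d=d,P=P); W=cloud(d,p,P)
hsv=cv2.cvtColor(im,cv2.COLOR_BGR2HSV)
print(r.sense()['tool_pos'])
for x in rects(gold(im),12,p,P): print(x, W[int(x[0][1]),int(x[0][0])].round(0))
print('red',rects(cv2.inRange(hsv,(0,150,60),(7,255,255)),22,p,P))
a=cv2.resize(cv2.imread('pics/w2.png'),(400,300)); b=cv2.resize(im,(400,300)); cv2.imwrite('pics/w23.png',np.hstack([a,b]))
E
```

```text
[509.71902619 177.1955282  381.35413026]
([228.0, 211.0], 430.8, 253.0, 79.3, 45.3, 3.9) [432. 253.  11.]
([537.0, 178.0], 480.0, -194.2, 42.3, 15.6, -67.1) [ 481. -193.   13.]
([292.0, 195.0], 451.9, 155.9, 77.9, 44.0, -9.8) [457. 158.  13.]
([218.0, 127.0], 552.1, 261.4, 78.7, 45.4, 3.3) [554. 261.  14.]
([305.0, 116.0], 567.4, 140.8, 77.6, 44.6, 0.3) [568. 141.  13.]
([547.0, 87.0], 605.2, -185.0, 35.0, 12.1, 73.1) [ 605. -183.   11.]
([209.0, 55.0], 644.7, 269.1, 79.6, 45.7, -6.9) [646. 269.  14.]
([302.0, 31.0], 673.4, 147.4, 75.0, 44.9, 1.7) [675. 147.  12.]
red [([87.0, 161.0], 501.1, 444.5, 187.7, 120.1, 1.5)]
```

View pics/w23.png

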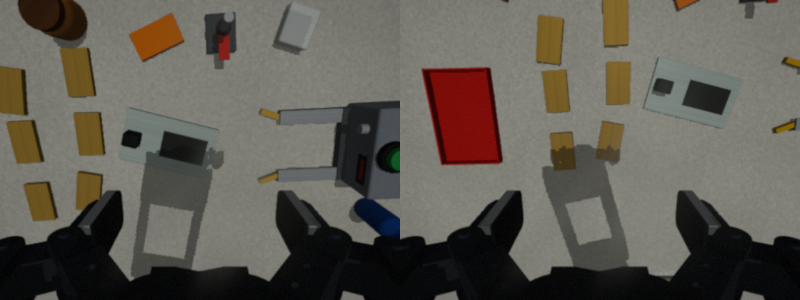

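w2 (left): gauge finger at (313,65), upper face z 58.6 (median of 399 px), so the mark means 4 plates (58 mm). The other options would be 46 and 70. w3 (right): six gold plates and the empty tray centred at (501,444). Now I'll check the pad from this view and plan the moves.

```bash
cat > plan.py <<'E'
import numpy as np
def leg(cur,tgt):
    "cur,tgt: x,y,z,yaw deg -> tool shift mm, turn rad about tool z, and reached pose"
    c,s=np.cos(np.radians(cur[3])),np.sin(np.radians(cur[3]))
    dx,dy,dz=np.array(tgt[:3])-cur[:3]
    t=np.round([dx*c+dy*s,dx*s-dy*c,-dz]); w=round(-np.radians(tgt[3]-cur[3]),2)
    new=(cur[0]+t[0]*c+t[1]*s,cur[1]+t[0]*s-t[1]*c,cur[2]-t[2],cur[3]-np.degrees(w))
    return t.astype(int).tolist(),w,new
def go(cur,*tg):
    for t in tg:
        a,w,cur=leg(cur,t); print(a,w,'->',np.round(cur,1).tolist())
    return cur
E
python3 - <<'E'
from m import *
from plan import *
f=np.load('w3.npz');im=f['im'];P=f['P'];p=r.camera_params('wrist')
g=cv2.cvtColor(im,cv2.COLOR_BGR2GRAY);roi=np.zeros_like(g);roi[105:165,475:515]=255
print(rects(cv2.inRange(g,0,45)&roi,10,p,P))
cur=(509.7,178.4,381.3,0.04)
pad=(540.1,-32.0);y=75.8
for n,(a,b,t) in enumerate([(567.4,140.8,.3),(552.1,261.4,3.3),(451.9,155.9,-9.8),(430.8,253,3.9)]):
    print('plate',n)
    h=max(110,0); zp=11+12*n
    cur=go(cur,(a,b,80,t),(a,b,0,t),(a,b,120,t),(*pad,120,y),(*pad,zp,y),(*pad,130,y))
E
```

```text
[]
plate 0
[58, 38, 301] -0.0 -> [567.7, 140.4, 80.3, 0.0]
[0, 0, 80] -0.0 -> [567.7, 140.4, 0.3, 0.0]
[0, 0, -120] -0.0 -> [567.7, 140.4, 120.3, 0.0]
[-28, 172, 0] -1.32 -> [539.8, -31.6, 120.3, 75.7]
[0, 0, 109] -0.0 -> [539.8, -31.6, 11.3, 75.7]
[0, 0, -119] -0.0 -> [539.8, -31.6, 130.3, 75.7]
plate 1
[287, -61, 50] 1.26 -> [551.8, 261.6, 80.3, 3.5]
[0, 0, 80] 0.0 -> [551.8, 261.6, 0.3, 3.5]
[0, 0, -120] 0.0 -> [551.8, 261.6, 120.3, 3.5]
[-29, 292, 0] -1.26 -> [540.5, -31.6, 120.3, 75.7]
[0, 0, 97] -0.0 -> [540.5, -31.6, 23.3, 75.7]
[0, 0, -107] -0.0 -> [540.5, -31.6, 130.3, 75.7]
plate 2
[160, -132, 50] 1.49 -> [452.2, 156.1, 80.3, -9.7]
[0, 0, 80] 0.0 -> [452.2, 156.1, 0.3, -9.7]
[0, 0, -120] 0.0 -> [452.2, 156.1, 120.3, -9.7]
[118, 171, 0] -1.49 -> [539.8, -32.4, 120.3, 75.7]
[0, 0, 85] -0.0 -> [539.8, -32.4, 35.3, 75.7]
[0, 0, -95] -0.0 -> [539.8, -32.4, 130.3, 75.7]
plate 3
[250, -176, 50] 1.25 -> [431.1, 253.4, 80.3, 4.1]
[0, 0, 80] 0.0 -> [431.1, 253.4, 0.3, 4.1]
[0, 0, -120] 0.0 -> [431.1, 253.4, 120.3, 4.1]
[89, 292, 0] -1.25 -> [540.5, -31.6, 120.3, 75.7]
[-1, 0, 73] -0.0 -> [540.3, -32.5, 47.3, 75.7]
[0, 0, -83] -0.0 -> [540.3, -32.5, 130.3, 75.7]
```

Emit:
jog_arm:
  rows:
    - [[20,13,40],[0,0,0]]
    - [[40,26,80],[0,0,0]]
    - [[58,38,120],[0,0,0]]
    - [[58,38,165],[0,0,0]]
    - [[58,38,210],[0,0,0]]
    - [[58,38,255],[0,0,0]]
    - [[58,38,301],[0,0,0]]
    - [[58,38,340],[0,0,0]]
    - [[58,38,365],[0,0,0]]
    - [[58,38,365],[0,0,0]]
  grip: 72

```text
time: 4.3
tool_pos: [563.5, 139.0, 11.4]
tcp_rot: [179.9, 0.5, -0.0]
ft_force: [-0.7, 0.5, 0.6]
finger_gap: 72.2
grip_force: 0.0
```

Emit:
jog_arm:
  rows:
    - [[0,0,9],[0,0,0]]
    - [[0,0,16],[0,0,0]]
    - [[0,0,16],[0,0,0]]
    - [[0,0,16],[0,0,0]]

```text
time: 4.7
tool_pos: [568.3, 140.6, 1.4]
tcp_rot: [-180.0, -0.1, 0.0]
ft_force: [0.7, -0.8, -0.1]
finger_gap: 71.9
grip_force: 0.0
```

Emit:
jog_arm:
  rows:
    - [[0,0,0],[0,0,0]]
    - [[0,0,0],[0,0,0]]
    - [[0,0,0],[0,0,0]]
    - [[0,0,0],[0,0,0]]
    - [[0,0,0],[0,0,0]]
    - [[0,0,0],[0,0,0]]
    - [[0,0,-10],[0,0,0]]
    - [[0,0,-20],[0,0,0]]
  grip: 40
  force: 50

```text
time: 5.5
tool_pos: [566.9, 140.5, 20.5]
tcp_rot: [180.0, 0.1, 0.0]
ft_force: [-0.2, -1.0, -1.7]
finger_gap: 44.6
grip_force: 51.3
```

```bash
python3 - <<'E'
from m import *
snap('wrist','g1.png')
E
```

```text
(no output)
```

View pics/g1.png

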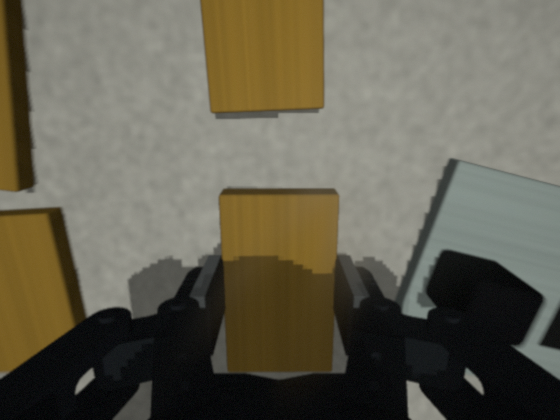

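g1: the plate is held squarely between the fingers (cols 220–338, level, even gaps). On to carrying it to the pad.

Emit:
jog_arm:
  rows:
    - [[0,0,-45],[0,0,-0.1]]
    - [[-3,12,-80],[0,0,-0.23]]
    - [[-6,35,-100],[0,0,-0.37]]
    - [[-10,65,-100],[0,0,-0.51]]
    - [[-15,95,-100],[0,0,-0.65]]
    - [[-20,120,-100],[0,0,-0.79]]
    - [[-24,145,-100],[0,0,-0.93]]
    - [[-28,172,-100],[0,0,-1.07]]
    - [[-28,172,-100],[0,0,-1.2]]
    - [[-28,172,-100],[0,0,-1.32]]

```text
time: 6.55
tool_pos: [539.6, -32.5, 120.8]
tcp_rot: [180.0, -0.0, 75.9]
ft_force: [0.4, 0.6, -0.6]
finger_gap: 44.1
grip_force: 51.9
```

Emit:
jog_arm:
  rows:
    - [[0,0,0],[0,0,0]]
    - [[0,0,35],[0,0,0]]
    - [[0,0,70],[0,0,0]]
    - [[0,0,95],[0,0,0]]
    - [[0,0,103],[0,0,0]]
    - [[0,0,105],[0,0,0]]
    - [[0,0,105],[0,0,0]]
    - [[0,0,105],[0,0,0]]

```text
time: 7.35
tool_pos: [541.2, -31.7, 17.2]
tcp_rot: [179.8, -0.0, 75.6]
ft_force: [-0.3, 0.7, -1.5]
finger_gap: 44.4
grip_force: 51.8
```

```bash
python3 - <<'E'
from m import *
print(r.sense())
snap('wrist','g2.png')
E
```

```text
{'time': 7.35, 'joint_pos': array([-8.77072872e+00,  1.07252126e+01,  1.05369282e+02, -3.66588739e-05,
        6.37293055e+01,  5.58726374e+00]), 'qd': array([-0.1005831 , -0.23469006,  0.04429551,  0.08431252, -0.13777913,
       -0.15772458]), 'joint_efforts': array([ 2.89474928e-02, -5.23911846e+01, -4.26395202e+01, -1.52883284e-03,
        3.21256416e-02,  2.41353305e-02]), 'tool_pos': array([541.20377829, -31.69409331,  17.2182323 ]), 'tcp_rot': array([ 1.79824634e+02, -1.71223305e-02,  7.56420499e+01]), 'ft_force': array([-0.31688052,  0.67556657, -1.49714163]), 'wrist_torque': array([0.01300661, 0.04982175, 0.03436602]), 'grip_force': 51.83667540550232, 'finger_gap': 44.35548557988509}
```

View pics/g2.png

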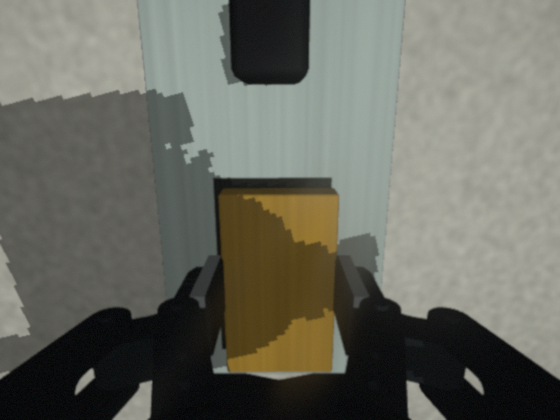

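g2: the plate sits ~6 px right of the pad's centreline (pad far edge cols 214–332, row 178; plate 220–338). I'll work out the correction.

```bash
python3 - <<'E'
from m import *
from scipy.spatial.transform import Rotation as R
p=r.camera_params('wrist');s=r.sense();T=np.eye(4);T[:3,:3]=R.from_euler('xyz',[180,0,75.7],degrees=True).as_matrix();T[:3,3]=s['tool_pos'];P=T@np.array(p['tool_from_camera'])
def tool(uv,z): return (np.linalg.inv(T)@np.c_[onplane(uv,z,p,P),np.ones(len(uv))].T)[:2].T.round(1)
print('pad far edge',tool([(214,178),(332,178)],10).tolist(),'handle top near edge',tool([(235,82),(306,82)],44).tolist(),'slab edges',tool([(148,100),(398,100)],10).tolist())
print('plate far edge',tool([(220,190),(338,190)],s['tool_pos'][2]+12).tolist(),'near',tool([(228,371),(331,371)],s['tool_pos'][2]+12).tolist())
E
```

```text
pad far edge [[40.6, -25.6], [40.6, 24.3]] handle top near edge [[76.8, -11.5], [76.8, 10.1]] slab edges [[72.1, -50.3], [72.1, 49.3]]
plate far edge [[39.7, -20.1], [39.7, 23.9]] near [[-40.5, -20.1], [-40.5, 24.4]]
```

Emit:
jog_arm:
  rows:
    - [[-1,-2,0],[0,0,0]]
    - [[-1,-2,2],[0,0,0]]
    - [[-1,-2,4],[0,0,0]]
    - [[-1,-2,4],[0,0,0]]
    - [[-1,-2,4],[0,0,0]]

```text
time: 7.9
tool_pos: [537.7, -32.0, 11.5]
tcp_rot: [180.0, -0.0, 75.7]
ft_force: [-0.5, -0.8, 1.5]
finger_gap: 44.7
grip_force: 52.2
```

Emit:
jog_arm:
  rows:
    - [[0,0,0],[0,0,0]]
    - [[0,0,0],[0,0,0]]
    - [[0,0,0],[0,0,0]]
    - [[0,0,-10],[0,0,0]]
    - [[0,0,-40],[0,0,0]]
    - [[0,0,-80],[0,0,0]]
    - [[0,0,-119],[0,0,0]]
    - [[0,0,-119],[0,0,0]]
    - [[0,0,-119],[0,0,0]]
  grip: 72

```text
time: 8.8
tool_pos: [538.7, -32.2, 132.4]
tcp_rot: [179.8, -0.0, 75.7]
ft_force: [-0.1, -0.2, 0.1]
finger_gap: 72.3
grip_force: 0.0
```

```bash
python3 - <<'E'
from m import *
from plan import *
im,d,p,P=snap('wrist','g3.png'); print(r.sense()['tool_pos'],r.sense()['tcp_rot'])
for x in rects(gold(im),22,p,P): print(x)
im,d,p,P=snap('side')
for x in rects(gold(im),12,p,P): print('side',x)
cur=(537.6,-32.1,130.3,75.7);pad=(537.6,-32.1);y=75.7
for n,(a,b,t) in enumerate([(552.1,261.4,3.3),(451.9,155.9,-9.8),(430.8,253,3.9)]):
    zp=24+12*n
    cur=go(cur,(a,b,80,t),(a,b,0,t),(a,b,120,t),(*pad,130,y),(*pad,zp,y),(*pad,130,y))
E
```

```text
[537.41568984 -31.99901947 130.55324813] [ 1.79969559e+02 -1.30500537e-03  7.56777133e+01]
([276.0, 204.0], 538.9, -33.6, 79.6, 45.9, 75.8)
side ([309.0, 320.0], 424.9, 258.6, 80.6, 52.2, 3.4)
side ([258.0, 306.0], 545.7, 266.5, 81.0, 52.1, 3.3)
side ([222.0, 296.0], 637.3, 274.7, 83.7, 49.6, -7.3)
side ([315.0, 286.0], 445.0, 162.2, 82.0, 52.5, -9.2)
side ([235.0, 258.0], 668.9, 153.6, 84.1, 51.7, 2.4)
side ([309.0, 226.0], 535.7, -36.9, 88.1, 51.3, 76.4)
[288, -58, 50] 1.26 -> [552.5, 261.3, 80.3, 3.5]
[0, 0, 80] 0.0 -> [552.5, 261.3, 0.3, 3.5]
[0, 0, -120] 0.0 -> [552.5, 261.3, 120.3, 3.5]
[-33, 292, -10] -1.26 -> [537.5, -32.2, 130.3, 75.7]
[0, 0, 106] -0.0 -> [537.5, -32.2, 24.3, 75.7]
[0, 0, -106] -0.0 -> [537.5, -32.2, 130.3, 75.7]
[161, -129, 50] 1.49 -> [452.2, 155.7, 80.3, -9.7]
[0, 0, 80] 0.0 -> [452.2, 155.7, 0.3, -9.7]
[0, 0, -120] 0.0 -> [452.2, 155.7, 120.3, -9.7]
[116, 171, -10] -1.49 -> [537.8, -32.4, 130.3, 75.7]
[0, 0, 94] -0.0 -> [537.8, -32.4, 36.3, 75.7]
[0, 0, -94] -0.0 -> [537.8, -32.4, 130.3, 75.7]
[250, -174, 50] 1.25 -> [431.0, 252.9, 80.3, 4.1]
[0, 0, 80] 0.0 -> [431.0, 252.9, 0.3, 4.1]
[0, 0, -120] 0.0 -> [431.0, 252.9, 120.3, 4.1]
[86, 292, -10] -1.25 -> [537.5, -32.3, 130.3, 75.7]
[0, 0, 82] -0.0 -> [537.5, -32.3, 48.3, 75.7]
[0, 0, -82] -0.0 -> [537.5, -32.3, 130.3, 75.7]
```

View pics/g3.png

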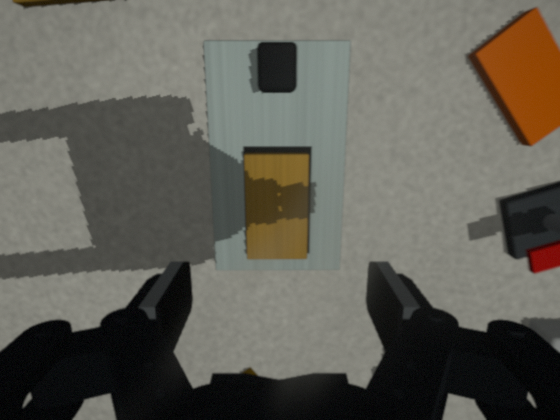

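g3: the first plate lies squarely on the pad (even dark border, cols 245–310, rows 152–260). The others haven't moved. Next plate.

Emit:
jog_arm:
  rows:
    - [[35,-7,0],[0,0,0.14]]
    - [[70,-14,0],[0,0,0.28]]
    - [[105,-21,0],[0,0,0.42]]
    - [[140,-28,0],[0,0,0.56]]
    - [[175,-35,0],[0,0,0.7]]
    - [[210,-42,0],[0,0,0.84]]
    - [[250,-50,0],[0,0,0.98]]
    - [[288,-58,10],[0,0,1.12]]
    - [[288,-58,50],[0,0,1.26]]
    - [[288,-58,90],[0,0,1.26]]

```text
time: 9.9
tool_pos: [552.0, 262.9, 38.5]
tcp_rot: [-180.0, -0.0, 3.3]
ft_force: [1.2, 0.6, -0.5]
finger_gap: 72.3
grip_force: 0.0
```

Emit:
jog_arm:
  rows:
    - [[0,0,10],[0,0,0]]
    - [[0,0,30],[0,0,0]]
    - [[0,0,38],[0,0,0]]
    - [[0,0,40],[0,0,0]]
    - [[0,0,40],[0,0,0]]
    - [[0,0,40],[0,0,0]]

```text
time: 10.5
tool_pos: [553.5, 261.6, 1.8]
tcp_rot: [-180.0, -0.1, 3.5]
ft_force: [-0.4, -0.5, -0.5]
finger_gap: 71.9
grip_force: 0.0
```

Emit:
jog_arm:
  rows:
    - [[0,0,0],[0,0,0]]
    - [[0,0,0],[0,0,0]]
    - [[0,0,0],[0,0,0]]
    - [[0,0,0],[0,0,0]]
    - [[0,0,0],[0,0,0]]
    - [[0,0,0],[0,0,0]]
    - [[0,0,-10],[0,0,0]]
    - [[0,0,-50],[0,0,0]]
    - [[0,0,-90],[0,0,0]]
    - [[0,0,-120],[0,0,0]]
  grip: 40

```text
time: 11.5
tool_pos: [553.0, 261.6, 123.4]
tcp_rot: [-180.0, -0.1, 3.5]
ft_force: [0.9, 0.3, -0.8]
finger_gap: 44.3
grip_force: 51.6
```

Emit:
jog_arm:
  rows:
    - [[-4,32,-10],[0,0,-0.14]]
    - [[-8,64,-10],[0,0,-0.28]]
    - [[-12,96,-10],[0,0,-0.42]]
    - [[-16,130,-10],[0,0,-0.56]]
    - [[-20,165,-10],[0,0,-0.7]]
    - [[-24,200,-10],[0,0,-0.84]]
    - [[-28,235,-10],[0,0,-0.98]]
    - [[-33,270,-10],[0,0,-1.12]]
    - [[-33,292,-10],[0,0,-1.26]]
    - [[-33,292,-10],[0,0,-1.26]]

```text
time: 12.5
tool_pos: [537.1, -34.8, 130.8]
tcp_rot: [180.0, 0.0, 75.8]
ft_force: [0.3, 0.2, -0.8]
finger_gap: 44.6
grip_force: 51.6
```

Emit:
jog_arm:
  rows:
    - [[0,0,0],[0,0,0]]
    - [[0,0,40],[0,0,0]]
    - [[0,0,80],[0,0,0]]
    - [[0,0,98],[0,0,0]]
    - [[0,0,102],[0,0,0]]
    - [[0,0,102],[0,0,0]]
    - [[0,0,102],[0,0,0]]

```text
time: 13.2
tool_pos: [538.6, -31.7, 30.0]
tcp_rot: [179.9, -0.0, 75.7]
ft_force: [0.9, -0.4, -1.2]
finger_gap: 44.8
grip_force: 34.3
```

```bash
python3 - <<'E'
from m import *
print(r.sense()['tool_pos'],r.sense()['finger_gap'])
snap('wrist','g4.png')
E
```

```text
[538.63567428 -31.65852836  30.0036194 ] 44.82480684097127
```

View pics/g4.png

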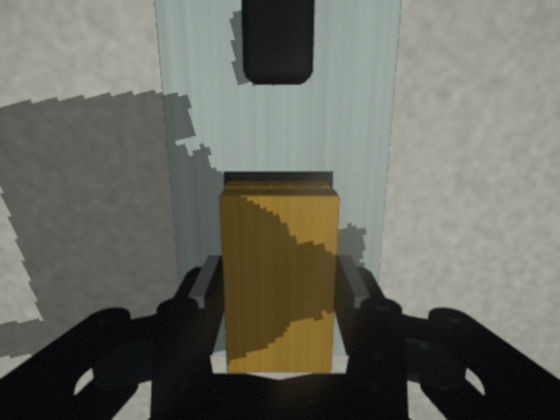

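g4: the second plate is in line above the first (edges 220–338 against 224–334 below it). The grip reads 34 N, so I'll set it down now.

Emit:
jog_arm:
  rows:
    - [[0,0,3],[0,0,0]]
    - [[0,0,5],[0,0,0]]
    - [[0,0,5],[0,0,0]]
    - [[0,0,5],[0,0,0]]

```text
time: 13.65
tool_pos: [537.8, -32.1, 23.7]
tcp_rot: [179.9, -0.0, 75.7]
ft_force: [1.1, 0.4, 0.5]
finger_gap: 44.3
grip_force: 56.4
```

Emit:
jog_arm:
  rows:
    - [[0,0,0],[0,0,0]]
    - [[0,0,0],[0,0,0]]
    - [[0,0,0],[0,0,0]]
    - [[0,0,-10],[0,0,0]]
    - [[0,0,-40],[0,0,0]]
    - [[0,0,-80],[0,0,0]]
    - [[0,0,-107],[0,0,0]]
    - [[0,0,-107],[0,0,0]]
    - [[0,0,-107],[0,0,0]]
  grip: 72

```text
time: 14.55
tool_pos: [538.0, -32.2, 131.6]
tcp_rot: [179.9, -0.0, 75.7]
ft_force: [-0.0, -0.3, -0.2]
finger_gap: 72.1
grip_force: 0.0
```

```bash
python3 - <<'E'
from m import *
im,d,p,P=snap('wrist','g5.png'); W=cloud(d,p,P)
for x in rects(gold(im),34,p,P): print(x, W[int(x[0][1]),int(x[0][0])].round(0))
im,d,p,P=snap('side')
for x in rects(gold(im),12,p,P): print('side',x)
E
```

```text
([278.0, 209.0], 539.2, -33.0, 81.1, 45.4, 75.6) [540. -31.  34.]
side ([309.0, 320.0], 425.0, 258.5, 80.6, 52.1, 4.1)
side ([222.0, 296.0], 637.3, 274.7, 83.7, 49.6, -7.3)
side ([315.0, 286.0], 445.0, 162.2, 82.0, 52.5, -9.2)
side ([235.0, 258.0], 668.9, 153.8, 84.1, 51.7, 2.8)
side ([309.0, 225.0], 538.2, -44.4, 101.1, 59.9, 75.9)
```

Two plates stand flat with their top at z 34, aligned. Third plate.

Emit:
jog_arm:
  rows:
    - [[16,-13,0],[0,0,0.14]]
    - [[32,-26,0],[0,0,0.28]]
    - [[48,-39,0],[0,0,0.42]]
    - [[64,-52,0],[0,0,0.56]]
    - [[80,-65,0],[0,0,0.7]]
    - [[96,-78,0],[0,0,0.84]]
    - [[112,-91,0],[0,0,0.98]]
    - [[130,-104,0],[0,0,1.12]]
    - [[145,-117,0],[0,0,1.26]]
    - [[161,-129,0],[0,0,1.4]]

```text
time: 15.65
tool_pos: [450.4, 156.3, 128.5]
tcp_rot: [179.9, 0.2, -4.9]
ft_force: [-0.3, 1.0, 0.6]
finger_gap: 72.1
grip_force: 0.0
```

Emit:
jog_arm:
  rows:
    - [[0,0,20],[0,0,0.09]]
    - [[0,0,60],[0,0,0.09]]
    - [[0,0,100],[0,0,0.09]]
    - [[0,0,122],[0,0,0.09]]
    - [[0,0,130],[0,0,0.09]]
    - [[0,0,130],[0,0,0.09]]
    - [[0,0,130],[0,0,0.09]]

```text
time: 16.35
tool_pos: [452.7, 155.9, 1.0]
tcp_rot: [-180.0, -0.0, -9.7]
ft_force: [-0.2, 0.1, 0.3]
finger_gap: 71.8
grip_force: 0.0
```

Emit:
jog_arm:
  rows:
    - [[0,0,0],[0,0,0]]
    - [[0,0,0],[0,0,0]]
    - [[0,0,0],[0,0,0]]
    - [[0,0,0],[0,0,0]]
    - [[0,0,0],[0,0,0]]
    - [[0,0,0],[0,0,0]]
    - [[0,0,-10],[0,0,0]]
    - [[0,0,-50],[0,0,0]]
    - [[0,0,-90],[0,0,0]]
    - [[0,0,-120],[0,0,0]]
  grip: 40

```text
time: 17.35
tool_pos: [452.9, 156.1, 123.8]
tcp_rot: [-179.9, -0.2, -9.7]
ft_force: [0.4, -0.1, -1.0]
finger_gap: 44.2
grip_force: 51.7
```

Emit:
jog_arm:
  rows:
    - [[12,17,-10],[0,0,-0.14]]
    - [[24,34,-10],[0,0,-0.28]]
    - [[36,51,-10],[0,0,-0.42]]
    - [[48,68,-10],[0,0,-0.56]]
    - [[60,85,-10],[0,0,-0.7]]
    - [[70,102,-10],[0,0,-0.84]]
    - [[82,119,-10],[0,0,-0.98]]
    - [[94,136,-10],[0,0,-1.12]]
    - [[106,153,-10],[0,0,-1.26]]
    - [[116,171,-10],[0,0,-1.4]]

```text
time: 18.35
tool_pos: [538.2, -33.0, 131.3]
tcp_rot: [179.9, -0.0, 70.9]
ft_force: [0.3, -0.7, -1.6]
finger_gap: 44.3
grip_force: 51.6
```

Emit:
jog_arm:
  rows:
    - [[0,0,0],[0,0,-0.09]]
    - [[0,0,0],[0,0,-0.09]]
    - [[0,0,40],[0,0,-0.09]]
    - [[0,0,75],[0,0,-0.09]]
    - [[0,0,89],[0,0,-0.09]]
    - [[0,0,89],[0,0,-0.09]]
    - [[0,0,89],[0,0,-0.09]]

```text
time: 19.05
tool_pos: [538.4, -32.1, 42.7]
tcp_rot: [179.9, -0.0, 75.6]
ft_force: [0.4, 0.1, -0.7]
finger_gap: 44.3
grip_force: 51.6
```

```bash
python3 - <<'E'
from m import *
print(r.sense()['tool_pos'],r.sense()['finger_gap'])
im,d,p,P=snap('wrist','g6.png')
print(*rects(gold(im),53,p,P))
E
```

```text
[538.41480081 -32.11831177  42.6616745 ] 44.34090259186532
([282.0, 269.0], 540.4, -32.3, 89.6, 45.9, 75.3)
```

View pics/g6.png

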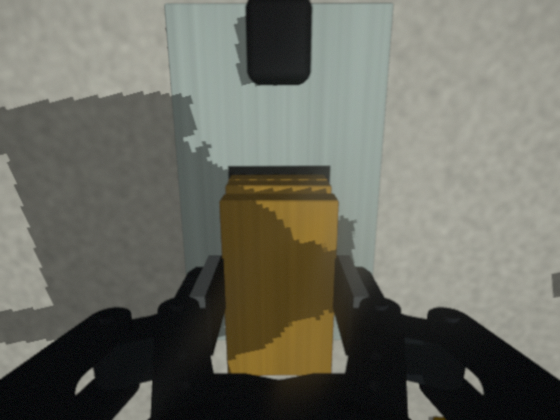

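g6: the third plate is centred over the stack (220–338 against 227–331). Setting it down and fetching the fourth.

Emit:
jog_arm:
  rows:
    - [[1,0,4],[0,0,0]]
    - [[1,0,6],[0,0,0]]
    - [[1,0,6],[0,0,0]]
    - [[1,0,6],[0,0,0]]

```text
time: 19.5
tool_pos: [538.9, -31.3, 36.2]
tcp_rot: [179.9, -0.0, 75.7]
ft_force: [1.6, -0.6, 3.2]
finger_gap: 44.4
grip_force: 52.1
```

Emit:
jog_arm:
  rows:
    - [[0,0,0],[0,0,0]]
    - [[0,0,0],[0,0,0]]
    - [[0,0,0],[0,0,0]]
    - [[0,0,-10],[0,0,0]]
    - [[0,0,-40],[0,0,0]]
    - [[0,0,-80],[0,0,0]]
    - [[-1,0,-95],[0,0,0]]
    - [[-1,0,-95],[0,0,0]]
    - [[-1,0,-95],[0,0,0]]
  grip: 72

```text
time: 20.4
tool_pos: [537.6, -32.3, 130.2]
tcp_rot: [180.0, -0.0, 75.7]
ft_force: [-0.4, -0.9, 0.1]
finger_gap: 72.3
grip_force: 0.0
```

```bash
python3 - <<'E'
from m import *
im,d,p,P=snap('wrist','g7.png'); W=cloud(d,p,P)
for x in rects(gold(im),46,p,P): print(x, W[int(x[0][1]),int(x[0][0])].round(0))
im,d,p,P=snap('side')
for x in rects(gold(im),12,p,P): print('side',x)
E
```

```text
([280.0, 213.0], 539.9, -33.0, 84.7, 45.0, 75.9) [541. -30.  47.]
side ([309.0, 320.0], 424.9, 258.6, 80.6, 52.2, 3.4)
side ([222.0, 296.0], 637.3, 274.7, 83.7, 49.6, -7.3)
side ([235.0, 258.0], 668.9, 153.8, 84.1, 51.7, 2.8)
side ([309.0, 223.0], 541.0, -52.2, 115.4, 68.8, 76.4)
```

Emit:
jog_arm:
  rows:
    - [[28,-19,0],[0,0,0.14]]
    - [[56,-38,0],[0,0,0.28]]
    - [[84,-57,0],[0,0,0.42]]
    - [[112,-77,0],[0,0,0.56]]
    - [[140,-97,0],[0,0,0.7]]
    - [[168,-117,0],[0,0,0.84]]
    - [[196,-137,0],[0,0,0.98]]
    - [[224,-156,0],[0,0,1.12]]
    - [[250,-174,0],[0,0,1.25]]
    - [[250,-174,10],[0,0,1.25]]

```text
time: 21.5
tool_pos: [429.5, 256.0, 119.8]
tcp_rot: [-179.9, 0.0, 3.9]
ft_force: [0.7, 0.5, -0.1]
finger_gap: 72.1
grip_force: 0.0
```

Emit:
jog_arm:
  rows:
    - [[0,0,10],[0,0,0]]
    - [[0,0,50],[0,0,0]]
    - [[0,0,90],[0,0,0]]
    - [[0,0,112],[0,0,0]]
    - [[0,0,120],[0,0,0]]
    - [[0,0,120],[0,0,0]]
    - [[0,0,120],[0,0,0]]

```text
time: 22.2
tool_pos: [431.8, 252.8, 1.1]
tcp_rot: [-180.0, -0.1, 4.1]
ft_force: [-0.0, 0.3, 0.1]
finger_gap: 72.2
grip_force: 0.0
```

Emit:
jog_arm:
  rows:
    - [[0,0,0],[0,0,0]]
    - [[0,0,0],[0,0,0]]
    - [[0,0,0],[0,0,0]]
    - [[0,0,0],[0,0,0]]
    - [[0,0,0],[0,0,0]]
    - [[0,0,0],[0,0,0]]
    - [[0,0,-10],[0,0,0]]
    - [[0,0,-50],[0,0,0]]
    - [[0,0,-90],[0,0,0]]
    - [[0,0,-120],[0,0,0]]
  grip: 40

```text
time: 23.2
tool_pos: [431.6, 253.5, 123.9]
tcp_rot: [-179.9, -0.2, 4.1]
ft_force: [0.2, 0.2, -0.7]
finger_gap: 44.4
grip_force: 51.7
```

Emit:
jog_arm:
  rows:
    - [[10,32,-10],[0,0,-0.14]]
    - [[20,64,-10],[0,0,-0.28]]
    - [[30,97,-10],[0,0,-0.42]]
    - [[40,130,-10],[0,0,-0.56]]
    - [[50,163,-10],[0,0,-0.7]]
    - [[60,196,-10],[0,0,-0.84]]
    - [[70,229,-10],[0,0,-0.98]]
    - [[79,262,-10],[0,0,-1.12]]
    - [[86,292,-10],[0,0,-1.25]]
    - [[86,292,-10],[0,0,-1.25]]

```text
time: 24.2
tool_pos: [538.4, -35.6, 131.5]
tcp_rot: [179.9, 0.1, 75.8]
ft_force: [0.3, 0.3, -0.6]
finger_gap: 44.3
grip_force: 51.7
```

Emit:
jog_arm:
  rows:
    - [[0,0,0],[0,0,0]]
    - [[0,0,0],[0,0,0]]
    - [[0,0,40],[0,0,0]]
    - [[0,0,67],[0,0,0]]
    - [[0,0,77],[0,0,0]]
    - [[0,0,77],[0,0,0]]
    - [[0,0,77],[0,0,0]]

```text
time: 24.9
tool_pos: [538.2, -31.7, 54.6]
tcp_rot: [179.9, -0.0, 75.7]
ft_force: [0.3, -0.0, -0.9]
finger_gap: 44.3
grip_force: 51.6
```

```bash
python3 - <<'E'
from m import *
print(r.sense()['tool_pos'],r.sense()['finger_gap'])
im,d,p,P=snap('wrist','g8.png')
print(*rects(gold(im),65,p,P))
E
```

```text
[538.15584024 -31.73026856  54.62914188] 44.34560636506126
([432.0, 413.0], 593.2, -110.8, 10.5, 9.5, -14.0) ([284.0, 262.0], 540.5, -30.9, 90.5, 45.8, 75.2)
```

View pics/g8.png

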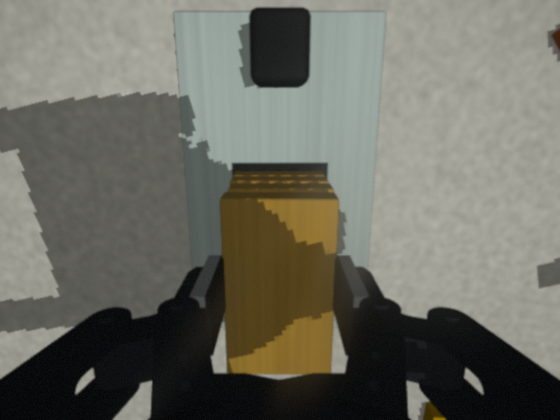

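g8: the fourth plate is aligned over the stack (220–338, lower edges concentric). Setting it down, then checking the height and planning the slide.

Emit:
jog_arm:
  rows:
    - [[0,0,4],[0,0,0]]
    - [[0,0,6],[0,0,0]]
    - [[0,0,6],[0,0,0]]
    - [[0,0,6],[0,0,0]]

```text
time: 25.35
tool_pos: [538.3, -32.3, 48.3]
tcp_rot: [179.9, -0.0, 75.7]
ft_force: [0.9, 0.8, 3.6]
finger_gap: 44.5
grip_force: 52.2
```

Emit:
jog_arm:
  rows:
    - [[0,0,0],[0,0,0]]
    - [[0,0,0],[0,0,0]]
    - [[0,0,0],[0,0,0]]
    - [[0,0,-10],[0,0,0]]
    - [[0,0,-40],[0,0,0]]
    - [[0,0,-83],[0,0,0]]
    - [[0,0,-83],[0,0,0]]
    - [[0,0,-83],[0,0,0]]
  grip: 72

```text
time: 26.15
tool_pos: [538.8, -32.4, 132.6]
tcp_rot: [179.8, -0.0, 75.7]
ft_force: [0.1, 0.2, -0.7]
finger_gap: 71.8
grip_force: 0.0
```

```bash
python3 - <<'E'
from m import *
from plan import *
im,d,p,P=snap('wrist','g9.png'); W=cloud(d,p,P)
for x in rects(gold(im),58,p,P): print(x, W[int(x[0][1]),int(x[0][0])].round(0))
g=cv2.cvtColor(im,cv2.COLOR_BGR2GRAY);z=W[:,:,2]
roi=np.zeros_like(g);roi[0:130,180:400]=255
print('handle',rects(cv2.inRange(z,38,52)&roi,44,p,P,50))
im,d,p,P=snap('side','s9.png');W=cloud(d,p,P)
hsv=cv2.cvtColor(im,cv2.COLOR_BGR2HSV)
for x in rects(gold(im),12,p,P): print('side',x)
m=cv2.inRange(hsv,(0,150,60),(7,255,255)); 
roi=np.zeros_like(m);roi[175:200,240:275]=255;q=W[(m&roi)>0];print('mark side z',np.median(q,0))
gm=gold(im);roi[:]=0;roi[190:215,290:340]=255;q=W[(gm&roi)>0];print('stack z side',np.percentile(q[:,2],[50,80,90,97]))
print(r.sense()['tool_pos'],r.sense()['tcp_rot'], np.array(r.camera_params('wrist')['tool_from_camera']).round(3).tolist())
go((537.5,-32.3,130.3,75.7),(560.5,57.8,130,75.7),(560.5,57.8,18,75.7),(531.5,-8.3,18,92.5),(538.6,-168.2,18,92.5))
E
```

```text
([276.0, 218.0], 539.7, -32.2, 86.2, 44.9, 75.6) [540. -31.  58.]
handle [([277.0, 66.0], 562.5, 57.6, 27.5, 23.5, 76.5)]
side ([222.0, 296.0], 637.3, 274.7, 83.7, 49.6, -7.3)
side ([235.0, 258.0], 668.7, 153.6, 83.7, 51.7, 2.4)
side ([309.0, 221.0], 543.7, -60.0, 130.2, 76.8, 77.2)
mark side z [708.98891476 -98.55437224  55.67085179]
stack z side [55.47599379 56.97786871 57.62958957 58.42066447]
[536.86006796 -32.08428893 129.75499792] [-1.79944698e+02  5.02762206e-03  7.56755274e+01] [[0.0, -0.962, -0.273, 69.655], [1.0, 0.0, 0.0, 1.798], [-0.0, -0.273, 0.962, -143.198], [0.0, 0.0, 0.0, 1.0]]
[93, 0, 0] -0.0 -> [560.5, 57.8, 130.3, 75.7]
[0, 0, 112] -0.0 -> [560.5, 57.8, 18.3, 75.7]
[-71, -12, 0] -0.29 -> [531.3, -8.0, 18.3, 92.3]
[-160, 1, 0] -0.0 -> [538.8, -167.8, 18.3, 92.3]
```

The stack top is at z≈58, at the mark, with four plates, let go and square. Now I'll take the handle.

Emit:
jog_arm:
  rows:
    - [[40,0,0],[0,0,0]]
    - [[80,0,0],[0,0,0]]
    - [[93,0,0],[0,0,0]]
    - [[93,0,0],[0,0,0]]
    - [[93,0,40],[0,0,0]]
    - [[93,0,80],[0,0,0]]
    - [[93,0,105],[0,0,0]]
    - [[93,0,112],[0,0,0]]
    - [[93,0,112],[0,0,0]]
    - [[93,0,112],[0,0,0]]
  grip: 60

```text
time: 27.25
tool_pos: [561.4, 57.4, 19.7]
tcp_rot: [179.9, -0.0, 75.6]
ft_force: [0.4, 0.4, 0.5]
finger_gap: 59.4
grip_force: 0.0
```

Emit:
jog_arm:
  rows:
    - [[0,0,0],[0,0,0]]
    - [[0,0,0],[0,0,0]]
    - [[0,0,0],[0,0,0]]
    - [[0,0,0],[0,0,0]]
    - [[0,0,0],[0,0,0]]
    - [[0,0,0],[0,0,0]]
    - [[0,0,0],[0,0,0]]
  grip: 15
  force: 60

```text
time: 27.95
tool_pos: [561.5, 58.0, 20.0]
tcp_rot: [179.9, -0.0, 75.7]
ft_force: [-1.9, -0.4, 5.5]
finger_gap: 23.0
grip_force: 61.3
```

Emit:
jog_arm:
  rows:
    - [[-4,-1,0],[0,0,-0.02]]
    - [[-11,-2,0],[0,0,-0.05]]
    - [[-19,-3,0],[0,0,-0.08]]
    - [[-27,-5,0],[0,0,-0.11]]
    - [[-35,-6,0],[0,0,-0.14]]
    - [[-43,-7,0],[0,0,-0.18]]
    - [[-51,-9,0],[0,0,-0.22]]
    - [[-59,-10,0],[0,0,-0.25]]
    - [[-67,-11,0],[0,0,-0.28]]
    - [[-71,-12,0],[0,0,-0.29]]

```text
time: 28.95
tool_pos: [532.8, -6.9, 20.0]
tcp_rot: [179.8, -0.1, 92.4]
ft_force: [3.7, 8.3, 4.1]
finger_gap: 23.3
grip_force: 60.8
```

Emit:
jog_arm:
  rows:
    - [[0,0,0],[0,0,0]]
    - [[0,0,0],[0,0,0]]

```text
time: 29.15
tool_pos: [532.6, -7.3, 20.0]
tcp_rot: [179.8, -0.0, 92.3]
ft_force: [0.2, 4.6, 5.7]
finger_gap: 23.1
grip_force: 61.2
```

```bash
python3 - <<'E'
from m import *
snap('wrist','h1.png');a,*_=snap('side','h1s.png'); b,*_=snap('top','h1t.png')
c=cv2.resize(a[120:290,220:390],(400,400),interpolation=cv2.INTER_CUBIC); t=cv2.resize(b[150:290,270:410],(400,400),interpolation=cv2.INTER_CUBIC)
cv2.imwrite('pics/h1c.png',np.hstack([c,t]))
E
```

```text
(no output)
```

View pics/h1c.png

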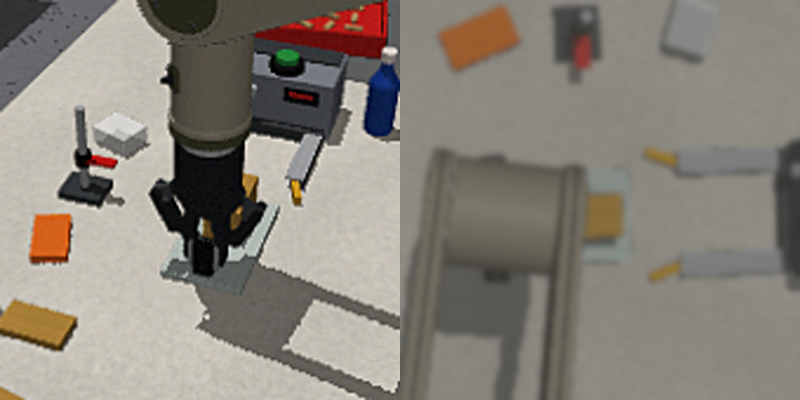

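h1c: left, the side view shows the gripper on the handle with the stack intact. Right, the top view shows the slab's leading end at cols 585–630, rows 170–263, and rails at rows ~161 and ~267 from col 675. Now measuring the lateral offset from the top view.

```bash
python3 - <<'E'
from m import *
im=cv2.imread('pics/h1t.png').astype(float);p=r.camera_params('top');P=np.array(p['pose'])
s=im[:,:,0]-0.0*im[:,:,2]  # blue
bl=im[:,:,0]-im[:,:,2]
for c0,c1 in((341,344),(346,349),(372,378),(380,386),(390,396)):
    print(c0,'B-R',[int(v) for v in bl[200:248,c0:c1].mean(1)])
E
```

```text
341 B-R [-10, -10, -9, -10, -10, -9, -10, -10, -7, -3, 1, 2, 2, 2, 2, 2, -3, -22, -51, -71, -76, -76, -76, -75, -75, -74, -76, -77, -77, -76, -74, -68, -50, -24, -5, 0, 2, 2, 2, 2, 1, -2, -7, -9, -10, -10, -10, -10]
346 B-R [-10, -10, -11, -10, -9, -10, -10, -10, -7, -2, 0, 1, 2, 1, 2, 1, -3, -14, -29, -38, -41, -43, -45, -44, -45, -44, -46, -47, -50, -51, -50, -44, -27, -10, 0, 1, 2, 2, 2, 2, 0, -4, -8, -9, -10, -10, -10, -10]
372 B-R [-9, -7, -3, 0, 2, 2, 2, 2, 2, 1, -1, -5, -8, -9, -10, -10, -10, -10, -9, -10, -10, -10, -10, -10, -10, -10, -10, -10, -10, -10, -10, -10, -10, -10, -10, -10, -9, -7, -3, 0, 2, 2, 2, 2, 2, 1, -2, -7]
380 B-R [-9, -7, -2, 0, 2, 2, 2, 2, 1, 0, -3, -7, -9, -10, -10, -10, -10, -10, -10, -10, -10, -10, -10, -10, -10, -10, -10, -9, -10, -10, -10, -10, -10, -10, -10, -9, -9, -6, -1, 1, 2, 2, 2, 2, 1, 0, -4, -7]
390 B-R [-8, -5, 0, 1, 2, 2, 2, 3, 2, 0, -4, -8, -9, -10, -10, -10, -10, -10, -10, -9, -10, -9, -10, -10, -10, -10, -10, -10, -10, -10, -10, -10, -10, -10, -10, -9, -8, -4, 0, 2, 2, 2, 2, 2, 1, -2, -7, -9]
```

```bash
python3 - <<'E'
from m import *
p=r.camera_params('top');P=np.array(p['pose'])
s=onplane([(342,208.75),(342,241.4),(347,208.6),(347,241.0)],10,p,P)[:,:2]
q=onplane([(374.5,210.75),(374.5,237.75),(382.5,210.25),(382.5,237.4),(392.5,210),(392.5,237)],17.5,p,P)[:,:2]
sm=(s[::2]+s[1::2])/2;qm=(q[::2]+q[1::2])/2
print(sm.round(1).tolist(),qm.round(1).tolist(),(s[::2]-s[1::2])[:,0],(q[::2]-q[1::2])[:,0])
f=np.polyfit(qm[:,1],qm[:,0],1);print('slope deg',np.degrees(np.arctan(f[0])),'offset slab-guide at slab',sm[:,0]-np.polyval(f,sm[:,1]),'with slope 2.5deg:',sm[:,0]-(qm[:,0].mean()-np.tan(np.radians(2.5))*(sm[:,1]-qm[:,1].mean())))
E
```

```text
[[537.9, -134.7], [538.9, -150.3]] [[541.1, -234.8], [542.6, -259.8], [543.8, -291.0]] [101.30871174 100.56167781] [83.56656062 84.08927659 83.70202681]
slope deg -2.763347032819533 offset slab-guide at slab [1.54257582 1.76301008] with slope 2.5deg: [0.9567966  1.24887889]
```

Slab ~1.3 mm to +x of the guide axis. I'll trim that on the way in and watch the forces.

Emit:
jog_arm:
  rows:
    - [[-4,0,0],[0,0,0]]
    - [[-10,-1,0],[0,0,0]]
    - [[-17,-1,0],[0,0,0]]
    - [[-24,-1,0],[0,0,0]]
    - [[-31,-1,0],[0,0,0]]
    - [[-38,-1,0],[0,0,0]]
    - [[-44,-1,0],[0,0,0]]
    - [[-50,-1,0],[0,0,0]]
    - [[-56,-1,0],[0,0,0]]
    - [[-62,-1,0],[0,0,0]]

```text
time: 30.3
tool_pos: [534.0, -68.1, 20.0]
tcp_rot: [179.8, -0.1, 92.4]
ft_force: [-1.9, 12.1, 8.2]
finger_gap: 22.9
grip_force: 61.5
```

Emit:
jog_arm:
  rows:
    - [[-6,0,0],[0,0,0]]
    - [[-12,0,0],[0,0,0]]
    - [[-18,0,0],[0,0,0]]
    - [[-24,0,0],[0,0,0]]
    - [[-30,0,0],[0,0,0]]

```text
time: 30.8
tool_pos: [535.2, -98.0, 19.9]
tcp_rot: [179.9, -0.1, 92.4]
ft_force: [0.1, 12.5, 9.1]
finger_gap: 23.2
grip_force: 61.6
```

Emit:
jog_arm:
  rows:
    - [[-6,0,0],[0,0,0]]
    - [[-12,0,0],[0,0,0]]
    - [[-18,0,0],[0,0,0]]
    - [[-24,0,0],[0,0,0]]
    - [[-30,0,0],[0,0,0]]
    - [[-36,0,0],[0,0,0]]
    - [[-42,0,0],[0,0,0]]
    - [[-48,0,0],[0,0,0]]

```text
time: 31.6
tool_pos: [537.1, -145.9, 20.0]
tcp_rot: [179.9, -0.2, 92.4]
ft_force: [-0.5, 13.6, 10.1]
finger_gap: 23.1
grip_force: 61.7
```

Emit:
jog_arm:
  rows:
    - [[-3,0,0],[0,0,0]]
    - [[-6,0,0],[0,0,0]]
    - [[-9,0,0],[0,0,0]]
    - [[-12,0,0],[0,0,0]]

```text
time: 32.0
tool_pos: [537.5, -157.7, 19.9]
tcp_rot: [179.9, -0.2, 92.4]
ft_force: [-0.1, 13.2, 10.1]
finger_gap: 23.3
grip_force: 61.8
```

Emit:
jog_arm:
  rows:
    - [[-1,0,0],[0,0,0]]
    - [[-3,0,0],[0,0,0]]
    - [[-4,0,0],[0,0,0]]
    - [[-6,0,0],[0,0,0]]

```text
time: 32.4
tool_pos: [537.8, -163.5, 19.9]
tcp_rot: [179.9, -0.2, 92.4]
ft_force: [-0.6, 13.5, 10.1]
finger_gap: 22.9
grip_force: 61.8
```

Emit:
jog_arm:
  rows:
    - [[-1,0,0],[0,0,0]]
    - [[-2,0,0],[0,0,0]]
    - [[-2,0,0],[0,0,0]]

```text
time: 32.7
tool_pos: [537.9, -165.8, 20.0]
tcp_rot: [179.9, -0.1, 92.4]
ft_force: [0.3, 12.2, 10.2]
finger_gap: 23.0
grip_force: 61.6
```

Emit:
jog_arm:
  rows:
    - [[-1,0,0],[0,0,0]]
    - [[-2,0,0],[0,0,0]]
    - [[-2,0,0],[0,0,0]]

```text
time: 33.0
tool_pos: [538.0, -167.8, 20.0]
tcp_rot: [179.9, -0.1, 92.4]
ft_force: [-1.1, 13.2, 9.6]
finger_gap: 22.9
grip_force: 61.7
```

Emit:
jog_arm:
  rows:
    - [[-1,0,0],[0,0,0]]
    - [[-2,0,0],[0,0,0]]
    - [[-2,0,0],[0,0,0]]

```text
time: 33.3
tool_pos: [538.0, -169.5, 20.0]
tcp_rot: [179.9, -0.2, 92.4]
ft_force: [-1.3, 14.3, 11.0]
finger_gap: 23.3
grip_force: 61.9
```

Emit:
jog_arm:
  rows:
    - [[-1,0,0],[0,0,0]]
    - [[-2,0,0],[0,0,0]]
    - [[-2,0,0],[0,0,0]]

```text
time: 33.6
tool_pos: [538.0, -169.6, 19.9]
tcp_rot: [179.9, -0.3, 92.4]
ft_force: [-2.2, 23.6, 15.9]
finger_gap: 23.2
grip_force: 62.4
```

Emit:
jog_arm:
  rows:
    - [[-1,0,0],[0,0,0]]
    - [[-1,0,0],[0,0,0]]
    - [[-1,0,0],[0,0,0]]

```text
time: 33.9
tool_pos: [538.0, -169.6, 19.9]
tcp_rot: [179.9, -0.4, 92.4]
ft_force: [-1.5, 28.1, 16.0]
finger_gap: 23.1
grip_force: 62.6
```

Emit:
jog_arm:
  rows:
    - [[-1,0,0],[0,0,0]]
    - [[-1,0,0],[0,0,0]]
    - [[-1,0,0],[0,0,0]]

```text
time: 34.2
tool_pos: [538.0, -169.6, 19.9]
tcp_rot: [179.9, -0.5, 92.4]
ft_force: [-3.7, 34.0, 19.8]
finger_gap: 22.8
grip_force: 62.9
```

```bash
python3 - <<'E'
from m import *
a,d,p,P=snap('side','i1s.png'); b,*_=snap('top','i1t.png')
c=cv2.resize(a[120:260,260:400],(400,400),interpolation=cv2.INTER_CUBIC); t=cv2.resize(b[150:290,310:450],(400,400),interpolation=cv2.INTER_CUBIC)
cv2.imwrite('pics/i1c.png',np.hstack([c,t]))
E
```

```text
(no output)
```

View pics/i1c.png

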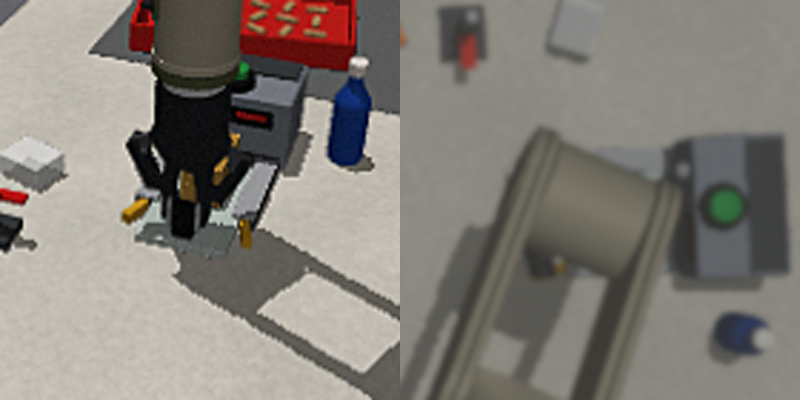

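The carrier met a hard stop at y −169.6, force rising to 34 N with no further motion; the predicted home was about −168. Side view: the slab is between the rails and the stack upright (partly hidden). I'll relax the push, let go and rise to look.

Emit:
jog_arm:
  rows:
    - [[2,0,0],[0,0,0]]
    - [[5,0,0],[0,0,0]]
    - [[5,0,0],[0,0,0]]
    - [[5,0,0],[0,0,0]]

```text
time: 34.7
tool_pos: [538.0, -169.5, 20.0]
tcp_rot: [179.9, -0.1, 92.4]
ft_force: [0.1, 7.8, 8.2]
finger_gap: 22.7
grip_force: 61.5
```

Emit:
jog_arm:
  rows:
    - [[0,0,0],[0,0,0]]
    - [[0,0,0],[0,0,0]]
    - [[0,0,0],[0,0,0]]
    - [[0,0,-10],[0,0,0]]
    - [[0,0,-40],[0,0,0]]
    - [[0,0,-80],[0,0,0]]
    - [[0,0,-120],[0,0,0]]
    - [[-40,0,-150],[0,0,0]]
    - [[-70,0,-180],[0,0,0]]
    - [[-70,0,-180],[0,0,0]]
  grip: 60

```text
time: 35.7
tool_pos: [541.8, -245.6, 205.2]
tcp_rot: [179.5, 0.4, 92.1]
ft_force: [0.3, -0.1, 0.3]
finger_gap: 59.9
grip_force: 0.0
```

Emit:
jog_arm:
  rows:
    - [[0,0,0],[0,0,0]]
    - [[0,0,0],[0,0,0]]

```text
time: 35.9
tool_pos: [538.8, -239.8, 197.1]
tcp_rot: [-179.9, -0.1, 92.3]
ft_force: [0.2, -0.4, -0.8]
finger_gap: 59.6
grip_force: 0.0
```

```bash
python3 - <<'E'
from m import *
im,d,p,P=snap('wrist','i2.png');W=cloud(d,p,P)
print(r.sense()['tool_pos'],r.sense()['tcp_rot'])
for x in rects(gold(im),58,p,P): print(x, W[int(x[0][1]),int(x[0][0])].round(0))
hsv=cv2.cvtColor(im,cv2.COLOR_BGR2HSV);print('green',rects(cv2.inRange(hsv,(50,130,40),(75,255,255)),106,p,P,50))
im,d,p,P=snap('side')
for x in rects(gold(im),12,p,P): print('side',x)
E
```

```text
[ 538.66876456 -239.52002663  196.67952099] [-1.79864684e+02 -1.00122402e-01  9.23232554e+01]
([282.0, 221.0], 543.5, -262.2, 89.1, 45.3, -87.4) [ 544. -261.   59.]
([352.0, 132.0], 594.6, -187.9, 30.8, 9.6, 73.5) [ 604. -190.   13.]
([213.0, 133.0], 488.3, -192.8, 31.0, 10.0, -67.4) [ 480. -195.   13.]
green [([284.0, 364.0], 549.7, -358.9, 33.3, 30.6, 2.4)]
side ([222.0, 296.0], 637.3, 274.7, 83.7, 49.6, -7.3)
side ([235.0, 258.0], 668.9, 153.8, 84.1, 51.7, 2.8)
side ([333.0, 178.0], 548.9, -296.6, 156.7, 61.1, -81.4)
```

View pics/i2.png

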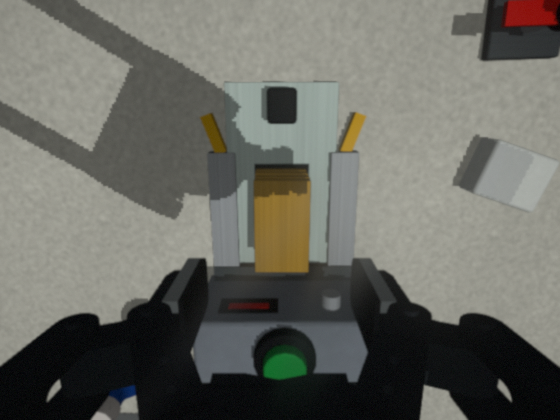

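i2: the slab is between the rails up to the stop, with the handle (281,105) behind the mouth and the stack square (cols 255–310), top at z 59. The clear box is untouched. Now the button, with fingers shut.

Emit:
jog_arm:
  rows:
    - [[-40,1,0],[0,0,0]]
    - [[-80,2,0],[0,0,0]]
    - [[-123,4,10],[0,0,0]]
    - [[-123,4,40],[0,0,0]]
    - [[-123,4,65],[0,0,0]]
    - [[-123,4,70],[0,0,0]]
    - [[-123,4,70],[0,0,0]]
    - [[-123,4,70],[0,0,0]]
  grip: 0
  force: 20

```text
time: 36.8
tool_pos: [549.1, -363.2, 129.6]
tcp_rot: [179.9, 0.1, 92.3]
ft_force: [0.2, -0.5, 0.8]
finger_gap: 0.1
grip_force: 0.0
```

Emit:
jog_arm:
  rows:
    - [[0,0,3],[0,0,0]]
    - [[0,0,6],[0,0,0]]
    - [[0,0,9],[0,0,0]]
    - [[0,0,12],[0,0,0]]
    - [[0,0,12],[0,0,0]]

```text
time: 37.3
tool_pos: [548.1, -363.2, 115.6]
tcp_rot: [-180.0, -0.0, 92.3]
ft_force: [0.3, -0.0, -1.2]
finger_gap: -0.2
grip_force: 0.0
```

Emit:
jog_arm:
  rows:
    - [[0,0,2],[0,0,0]]
    - [[0,0,4],[0,0,0]]
    - [[0,0,4],[0,0,0]]

```text
time: 37.6
tool_pos: [548.4, -363.5, 112.1]
tcp_rot: [-180.0, -0.0, 92.3]
ft_force: [-0.3, 0.2, 1.4]
finger_gap: 0.0
grip_force: 0.7
```

Emit:
jog_arm:
  rows:
    - [[0,0,2],[0,0,0]]
    - [[0,0,4],[0,0,0]]
    - [[0,0,4],[0,0,0]]

```text
time: 37.9
tool_pos: [548.6, -363.6, 108.4]
tcp_rot: [180.0, 0.0, 92.3]
ft_force: [-1.1, -0.2, 3.5]
finger_gap: -0.1
grip_force: 1.7
```

Emit:
jog_arm:
  rows:
    - [[0,0,2],[0,0,0]]
    - [[0,0,3],[0,0,0]]
    - [[0,0,3],[0,0,0]]

```text
time: 38.2
tool_pos: [548.6, -363.6, 106.1]
tcp_rot: [180.0, 0.0, 92.3]
ft_force: [-2.4, 1.1, 6.3]
finger_gap: -0.2
grip_force: 3.7
```

Emit:
jog_arm:
  rows:
    - [[0,0,1],[0,0,0]]
    - [[0,0,2],[0,0,0]]
    - [[0,0,2],[0,0,0]]

```text
time: 38.5
tool_pos: [548.7, -363.7, 105.9]
tcp_rot: [179.9, 0.1, 92.3]
ft_force: [-7.2, 5.0, 17.9]
finger_gap: 0.0
grip_force: 9.0
```

Emit:
jog_arm:
  rows:
    - [[0,0,-30],[0,0,0]]
    - [[0,0,-70],[0,0,0]]
    - [[0,0,-95],[0,0,0]]
    - [[0,0,-95],[0,0,0]]
    - [[0,0,-95],[0,0,0]]

```text
time: 39.0
tool_pos: [548.6, -363.6, 198.5]
tcp_rot: [180.0, 0.0, 92.3]
ft_force: [0.8, -0.3, 0.1]
finger_gap: 0.2
grip_force: 0.0
```

```bash
python3 - <<'E'
from m import *
from plan import *
s=r.sense();print(s['tool_pos'],s['tcp_rot'])
im,d,p,P=snap('side')
for x in rects(gold(im),12,p,P): print('side',x)
im,d,p,P=snap('top')
for x in rects(gold(im),12,p,P,60): print('top',x)
cur=(548.2,-363.2,195.3,92.3)
# E in tray at +42, F gripped 20 mm towards -x of its centre
T=np.array([501,444.5])
cur=go(cur,(548.2,0,200,30),(644.7,269.1,130,-6.9),(644.7,269.1,0,-6.9),(644.7,269.1,120,-6.9),(543,445.5,120,1.5),(543,445.5,9,1.5),(543,445.5,130,1.5),
 (655,147.4,130,1.2),(655,147.4,0,1.2),(655,147.4,120,1.2),(439,443.5,120,1.5),(439,443.5,9,1.5),(439,443.5,130,1.5))
E
```

```text
[ 548.6429221  -363.59675763  198.46229119] [1.79958728e+02 3.34742022e-02 9.22934930e+01]
side ([222.0, 296.0], 637.3, 274.7, 83.7, 49.6, -7.3)
side ([235.0, 258.0], 668.9, 153.6, 84.1, 51.7, 2.4)
side ([333.0, 178.0], 549.3, -296.5, 156.7, 60.2, -81.4)
top ([8.0, 284.0], 330.4, 928.8, 395.0, 56.2, 0.4)
top ([387.0, 224.0], 542.2, -276.5, 78.6, 43.5, -89.6)
top ([213.0, 190.0], 642.6, 266.0, 74.9, 41.2, -7.3)
top ([253.0, 180.0], 675.6, 144.3, 75.0, 40.4, 0.7)
[363, 15, -5] 1.09 -> [548.6, 0.1, 200.3, 29.8]
[217, -185, 70] 0.64 -> [644.8, 268.6, 130.3, -6.8]
[0, -1, 130] 0.0 -> [644.9, 269.6, 0.3, -6.8]
[0, 0, -120] 0.0 -> [644.9, 269.6, 120.3, -6.8]
[-122, -163, 0] -0.15 -> [543.1, 445.9, 120.3, 1.8]
[0, 0, 111] 0.0 -> [543.1, 445.9, 9.3, 1.8]
[0, 0, -121] 0.0 -> [543.1, 445.9, 130.3, 1.8]
[103, 302, 0] 0.01 -> [655.4, 147.2, 130.3, 1.2]
[0, 0, 130] -0.0 -> [655.4, 147.2, 0.3, 1.2]
[0, 0, -120] -0.0 -> [655.4, 147.2, 120.3, 1.2]
[-210, -301, 0] -0.01 -> [439.1, 443.8, 120.3, 1.8]
[0, 0, 111] 0.0 -> [439.1, 443.8, 9.3, 1.8]
[0, 0, -121] 0.0 -> [439.1, 443.8, 130.3, 1.8]
```

The button bottomed (18 N at z 105.9). The spares have not moved. On to the first spare.

Emit:
jog_arm:
  rows:
    - [[36,2,0],[0,0,0.11]]
    - [[72,3,0],[0,0,0.22]]
    - [[108,5,0],[0,0,0.33]]
    - [[144,6,0],[0,0,0.44]]
    - [[180,8,0],[0,0,0.55]]
    - [[218,9,0],[0,0,0.66]]
    - [[256,11,0],[0,0,0.77]]
    - [[294,12,0],[0,0,0.88]]
    - [[330,14,0],[0,0,0.99]]
    - [[363,15,0],[0,0,1.09]]
  grip: 72

```text
time: 40.1
tool_pos: [547.6, 1.7, 196.2]
tcp_rot: [-179.9, 0.1, 29.6]
ft_force: [0.6, -0.2, 0.7]
finger_gap: 72.2
grip_force: 0.0
```

Emit:
jog_arm:
  rows:
    - [[27,-23,0],[0,0,0.08]]
    - [[54,-46,0],[0,0,0.16]]
    - [[81,-69,0],[0,0,0.24]]
    - [[108,-92,10],[0,0,0.32]]
    - [[136,-116,20],[0,0,0.4]]
    - [[164,-140,40],[0,0,0.48]]
    - [[191,-163,60],[0,0,0.56]]
    - [[217,-185,70],[0,0,0.64]]
    - [[217,-185,70],[0,0,0.64]]
    - [[217,-185,70],[0,0,0.64]]

```text
time: 41.1
tool_pos: [643.5, 268.4, 125.2]
tcp_rot: [179.9, 0.2, -6.7]
ft_force: [-0.1, -0.6, 0.2]
finger_gap: 71.9
grip_force: 0.0
```

```bash
python3 - <<'E'
from m import *
for i in range(3): s=r.sense();print(s['tool_pos'],s['tcp_rot'])
im,d,p,P=snap('wrist')
for x in rects(gold(im),12,p,P): print(x)
E
```

```text
[643.5140903  268.41564199 125.17765595] [179.86992946   0.23700279  -6.70356214]
[643.5140903  268.41564199 125.17765595] [179.86992946   0.23700279  -6.70356214]
[643.5140903  268.41564199 125.17765595] [179.86992946   0.23700279  -6.70356214]
([277.0, 200.0], 645.8, 269.2, 79.4, 45.0, -7.0)
([444.0, 138.0], 676.6, 148.5, 79.3, 47.8, 2.2)
([475.0, 47.0], 734.3, 128.3, 24.4, 6.4, 88.4)
```

Emit:
jog_arm:
  rows:
    - [[1,0,40],[0,0,0]]
    - [[1,0,80],[0,0,0]]
    - [[1,0,112],[0,0,0]]
    - [[1,0,122],[0,0,0]]
    - [[1,0,125],[0,0,0]]
    - [[1,0,125],[0,0,0]]
    - [[1,0,125],[0,0,0]]

```text
time: 41.85
tool_pos: [648.1, 268.5, 6.3]
tcp_rot: [-179.9, -0.2, -6.8]
ft_force: [0.2, -0.1, 0.6]
finger_gap: 72.4
grip_force: 0.0
```

Emit:
jog_arm:
  rows:
    - [[0,0,0],[0,0,0]]
    - [[0,0,0],[0,0,0]]
    - [[0,0,0],[0,0,0]]
    - [[0,0,0],[0,0,0]]
    - [[0,0,0],[0,0,0]]
    - [[0,0,0],[0,0,0]]
    - [[0,0,-10],[0,0,0]]
    - [[0,0,-50],[0,0,0]]
    - [[0,0,-90],[0,0,0]]
    - [[0,0,-120],[0,0,0]]
  grip: 40
  force: 50

```text
time: 42.85
tool_pos: [646.8, 268.5, 126.9]
tcp_rot: [-179.9, -0.1, -6.8]
ft_force: [0.9, 0.7, 0.0]
finger_gap: 44.1
grip_force: 51.5
```

Emit:
jog_arm:
  rows:
    - [[-20,-27,0],[0,0,-0.03]]
    - [[-45,-60,0],[0,0,-0.06]]
    - [[-70,-93,0],[0,0,-0.09]]
    - [[-95,-126,0],[0,0,-0.12]]
    - [[-123,-163,0],[0,0,-0.15]]
    - [[-123,-163,0],[0,0,-0.15]]
    - [[-123,-163,0],[0,0,-0.15]]
    - [[-123,-163,35],[0,0,-0.15]]
    - [[-123,-163,70],[0,0,-0.15]]
    - [[-123,-163,95],[0,0,-0.15]]

```text
time: 43.85
tool_pos: [543.4, 442.5, 26.1]
tcp_rot: [179.9, 0.1, 1.7]
ft_force: [-0.1, 0.5, -0.9]
finger_gap: 43.6
grip_force: 51.5
```

Emit:
jog_arm:
  rows:
    - [[0,0,5],[0,0,0]]
    - [[0,0,12],[0,0,0]]
    - [[0,0,15],[0,0,0]]
    - [[0,0,15],[0,0,0]]

```text
time: 44.25
tool_pos: [544.3, 444.9, 14.7]
tcp_rot: [-179.9, -0.1, 1.7]
ft_force: [0.2, -0.2, -0.0]
finger_gap: 44.3
grip_force: 51.5
```

Emit:
jog_arm:
  rows:
    - [[0,0,2],[0,0,0]]
    - [[0,0,4],[0,0,0]]
    - [[0,0,4],[0,0,0]]

```text
time: 44.55
tool_pos: [543.5, 444.8, 9.6]
tcp_rot: [-180.0, -0.0, 1.8]
ft_force: [0.3, 0.9, -0.9]
finger_gap: 43.7
grip_force: 51.6
```

Emit:
jog_arm:
  rows:
    - [[0,0,0],[0,0,0]]
    - [[0,0,0],[0,0,0]]
    - [[0,0,0],[0,0,0]]
    - [[0,0,-15],[0,0,0]]
    - [[0,0,-55],[0,0,0]]
    - [[0,0,-90],[0,0,0]]
    - [[0,0,-119],[0,0,0]]
    - [[0,0,-119],[0,0,0]]
    - [[0,0,-119],[0,0,0]]
  grip: 60

```text
time: 45.45
tool_pos: [544.3, 445.3, 130.9]
tcp_rot: [-179.9, -0.2, 1.8]
ft_force: [-0.1, 1.0, -1.3]
finger_gap: 59.9
grip_force: 0.0
```

Emit:
jog_arm:
  rows:
    - [[14,40,0],[0,0,0]]
    - [[28,82,0],[0,0,0]]
    - [[42,124,0],[0,0,0]]
    - [[56,166,0],[0,0,0]]
    - [[70,208,0],[0,0,0]]
    - [[85,250,0],[0,0,0]]
    - [[104,302,0],[0,0,0]]
    - [[104,302,0],[0,0,0]]
    - [[104,302,0],[0,0,0]]
    - [[104,302,0],[0,0,0]]
  grip: 72

```text
time: 46.45
tool_pos: [655.6, 146.7, 127.2]
tcp_rot: [-180.0, 0.1, 1.8]
ft_force: [-0.6, 1.4, 0.8]
finger_gap: 71.8
grip_force: 0.0
```

```bash
python3 - <<'E'
from m import *
s=r.sense();print(s['tool_pos'],s['tcp_rot'])
im,d,p,P=snap('wrist')
for x in rects(gold(im),12,p,P): print(x)
im,d,p,P=snap('side')
for x in rects(gold(im),12,p,P): print('side',x)
E
```

```text
[655.59459372 146.72380962 127.16394365] [-1.79977732e+02  1.21436043e-01  1.76966649e+00]
([279.0, 175.0], 676.6, 147.4, 79.1, 45.1, 2.2)
side ([222.0, 374.0], 536.6, 446.5, 82.4, 49.3, 1.5)
side ([235.0, 258.0], 669.3, 153.8, 83.4, 51.6, 2.7)
side ([333.0, 178.0], 548.9, -296.2, 157.5, 61.1, -81.4)
```

Emit:
jog_arm:
  rows:
    - [[0,0,40],[0,0,0]]
    - [[0,0,80],[0,0,0]]
    - [[0,0,112],[0,0,0]]
    - [[0,0,122],[0,0,0]]
    - [[0,0,125],[0,0,0]]
    - [[0,0,125],[0,0,0]]
    - [[0,0,125],[0,0,0]]

```text
time: 47.25
tool_pos: [658.4, 146.6, 6.0]
tcp_rot: [-180.0, -0.2, 1.8]
ft_force: [0.8, 0.4, 0.4]
finger_gap: 71.9
grip_force: 0.0
```

Emit:
jog_arm:
  rows:
    - [[0,0,0],[0,0,0]]
    - [[0,0,0],[0,0,0]]
    - [[0,0,0],[0,0,0]]
    - [[0,0,0],[0,0,0]]
    - [[0,0,0],[0,0,0]]
    - [[0,0,0],[0,0,0]]
    - [[0,0,-10],[0,0,0]]
    - [[0,0,-50],[0,0,0]]
    - [[0,0,-90],[0,0,0]]
    - [[0,0,-120],[0,0,0]]
  grip: 40
  force: 80

```text
time: 48.25
tool_pos: [657.4, 146.0, 126.9]
tcp_rot: [-180.0, -0.2, 1.8]
ft_force: [0.3, 0.5, -2.2]
finger_gap: 42.8
grip_force: 81.6
```

Emit:
jog_arm:
  rows:
    - [[-20,-29,0],[0,0,0]]
    - [[-46,-67,0],[0,0,0]]
    - [[-72,-105,0],[0,0,0]]
    - [[-98,-143,0],[0,0,0]]
    - [[-124,-181,0],[0,0,0]]
    - [[-150,-219,0],[0,0,0]]
    - [[-176,-257,0],[0,0,0]]
    - [[-209,-303,0],[0,0,0]]
    - [[-209,-303,0],[0,0,0]]
    - [[-209,-303,0],[0,0,0]]

```text
time: 49.25
tool_pos: [437.1, 443.7, 123.8]
tcp_rot: [-180.0, -0.0, 1.9]
ft_force: [0.8, -0.3, -1.2]
finger_gap: 43.1
grip_force: 81.6
```

Emit:
jog_arm:
  rows:
    - [[0,0,0],[0,0,0]]
    - [[0,0,40],[0,0,0]]
    - [[0,0,80],[0,0,0]]
    - [[0,0,100],[0,0,0]]
    - [[0,0,108],[0,0,0]]
    - [[0,0,111],[0,0,0]]
    - [[0,0,111],[0,0,0]]

```text
time: 49.95
tool_pos: [439.7, 442.3, 13.4]
tcp_rot: [-179.9, -0.1, 1.7]
ft_force: [0.1, 0.3, -1.8]
finger_gap: 43.1
grip_force: 81.6
```

Emit:
jog_arm:
  rows:
    - [[0,0,2],[0,0,0]]
    - [[0,0,3],[0,0,0]]
    - [[0,0,3],[0,0,0]]

```text
time: 50.25
tool_pos: [438.7, 442.8, 10.1]
tcp_rot: [-180.0, -0.1, 1.8]
ft_force: [-0.6, -0.1, -1.1]
finger_gap: 42.7
grip_force: 81.6
```

Emit:
jog_arm:
  rows:
    - [[0,0,0],[0,0,0]]
    - [[0,0,0],[0,0,0]]
    - [[0,0,0],[0,0,0]]
    - [[0,0,-15],[0,0,0]]
    - [[0,0,-55],[0,0,0]]
    - [[0,0,-95],[0,0,0]]
    - [[-20,30,-140],[0,0,0]]
    - [[-20,70,-180],[0,0,0]]
    - [[-20,110,-200],[0,0,0]]
    - [[-20,110,-200],[0,0,0]]
  grip: 60

```text
time: 51.25
tool_pos: [423.8, 330.0, 215.5]
tcp_rot: [-179.8, -0.4, 1.7]
ft_force: [0.4, -0.1, 0.2]
finger_gap: 60.0
grip_force: 0.0
```

```bash
python3 - <<'E'
from m import *
s=r.sense();print(s['tool_pos'],s['ft_force'])
im,d,p,P=snap('wrist');W=cloud(d,p,P)
for x in rects(gold(im),16,p,P): print(x,W[int(x[0][1]),int(x[0][0])].round(0))
im,d,p,P=snap('side')
for x in rects(gold(im),12,p,P): print('side',x)
im,d,p,P=snap('top');W=cloud(d,p,P)
hsv=cv2.cvtColor(im,cv2.COLOR_BGR2HSV)
for x in rects(gold(im),16,p,P,60): print('top',x,W[int(x[0][1]),int(x[0][0])].round(0))
print('green',rects(cv2.inRange(hsv,(50,130,40),(75,255,255)),96,p,P,20))
E
```

```text
[423.82547424 330.02551048 215.45274793] [ 0.43390111 -0.08170576  0.23421337]
([161.0, 144.0], 457.2, 442.2, 79.3, 47.1, 2.4) [459. 443.  16.]
([154.0, 48.0], 540.5, 443.3, 78.7, 47.2, 1.6) [542. 444.  16.]
side ([241.0, 383.0], 495.0, 446.0, 165.5, 50.2, 0.8)
side ([336.0, 177.0], 538.0, -298.5, 159.7, 43.2, -74.9)
top ([8.0, 284.0], 330.9, 926.6, 394.0, 56.0, 0.4) [ 293. 1165. -417.]
top ([387.0, 224.0], 541.9, -275.4, 80.0, 42.3, -85.8) [ 541. -266.   59.]
top ([157.0, 228.0], 523.8, 440.0, 105.9, 44.2, 0.9) [524. 439.  20.]
green [([424.0, 222.0], 549.0, -369.6, 24.1, 20.7, -89.6)]
```

Both spares are flat in the tray. The stack's outline from the side differs a little from before: either the arm is hiding part of it or it was knocked. I'll look from close up.

Emit:
jog_arm:
  rows:
    - [[2,45,0],[0,0,0]]
    - [[4,90,0],[0,0,0]]
    - [[6,135,0],[0,0,0]]
    - [[8,180,0],[0,0,0]]
    - [[10,225,0],[0,0,0]]
    - [[13,270,0],[0,0,0]]
    - [[15,315,0],[0,0,0]]
    - [[17,360,0],[0,0,0]]
    - [[19,405,0],[0,0,0]]
    - [[21,450,0],[0,0,0]]

```text
time: 52.4
tool_pos: [456.5, -118.0, 207.9]
tcp_rot: [-179.9, 0.1, 1.8]
ft_force: [0.8, 0.8, -0.1]
finger_gap: 59.8
grip_force: 0.0
```

Emit:
jog_arm:
  rows:
    - [[3,45,0],[0,0,0]]
    - [[5,90,0],[0,0,0]]
    - [[7,143,0],[0,0,0]]
    - [[7,143,0],[0,0,0]]
    - [[7,143,0],[0,0,0]]
    - [[7,143,0],[0,0,0]]

```text
time: 53.0
tool_pos: [468.1, -258.6, 208.0]
tcp_rot: [-179.9, 0.1, 1.8]
ft_force: [-0.4, -0.0, -0.0]
finger_gap: 60.2
grip_force: 0.0
```

```bash
python3 - <<'E'
from m import *
s=r.sense();print(s['tool_pos'],s['tcp_rot'])
im,d,p,P=snap('wrist','z1.png');W=cloud(d,p,P)
g=gold(im)
for x in rects(g,58,p,P): print(x)
z=W[:,:,2];k=cv2.morphologyEx(g,cv2.MORPH_OPEN,np.ones((3,3)))
roi=np.zeros_like(g);roi[:, 200:400]=255
top=cv2.inRange(z,54,64)&k; print('top plate',rects(top,58,p,P))
q=W[top>0]; A=np.c_[q[:,:2]-q[:,:2].mean(0),np.ones(len(q))];print('plane',np.linalg.lstsq(A,q[:,2],rcond=None)[0].round(3),len(q))
for n in(30,42): 
    print(n,rects(cv2.inRange(z,n-4,n+4)&k,n,p,P,20))
E
```

```text
[ 468.12490282 -258.55341373  207.99622325] [-1.79885748e+02  9.54869506e-02  1.81777771e+00]
([214.0, 169.0], 487.7, -204.4, 30.6, 9.3, -66.6)
([293.0, 99.0], 543.9, -266.4, 79.6, 45.3, -88.1)
([204.0, 24.0], 595.5, -199.3, 30.6, 9.5, 72.5)
top plate [([293.0, 99.0], 543.7, -266.5, 79.6, 45.3, -87.8)]
plane [ 2.000e-03 -0.000e+00  5.857e+01] 6199
30 []
42 []
```

The stack is intact: top plate flat at z 58.6, square (−88° against the guide's −87.5°), nothing showing beneath it. So the side outline changed only because the arm was in the way. Handing in.

```bash
python3 -c "
from bench import r
print(r.hand_in())"
```

```text
the job is handed in; nothing more can be done
None
```

The job is handed in: four plates stacked level with the gauge's red mark, the carrier home against the stop, the start button pressed right down afterwards, and both spare plates in the red tray. The hand-in gave no verdict.

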